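Load the blast box, set its air pressure and lock it

TASK

Slide the blast box's cover back and put every lug bracket that is on the bench inside, each lying flat on its foot on the box's floor beside the others (a foot is longer than the opening, so dip one end under the roof and level it inside). Then slide the cover fully shut, after that turn the regulator knob until its pointer is at the red mark, and last slide the red locking fork fully home around the knob's neck. Leave the small spray tin with the red cap standing.

Things in the scene. Friction and masses are not known exactly. Their poses are not given: they have to be found in the camera images.
- bracket_0: one of up to three identical grey steel lug brackets (0.3 kg; absent ones read None): foot plate 100 mm long (x), 36 wide (y), 10 thick; in its middle an upright lug 32 mm long (x), 12 mm thick (y), its top 60 mm above the underside. Symmetric end for end. Origin: centre of the foot's underside; z up along the lug. Grip the lug across its 12 mm.
- bracket_1: one of up to three identical grey steel lug brackets (0.3 kg; absent ones read None): foot plate 100 mm long (x), 36 wide (y), 10 thick; in its middle an upright lug 32 mm long (x), 12 mm thick (y), its top 60 mm above the underside. Symmetric end for end. Origin: centre of the foot's underside; z up along the lug. Grip the lug across its 12 mm.
- bracket_2: one of up to three identical grey steel lug brackets (0.3 kg; absent ones read None): foot plate 100 mm long (x), 36 wide (y), 10 thick; in its middle an upright lug 32 mm long (x), 12 mm thick (y), its top 60 mm above the underside. Symmetric end for end. Origin: centre of the foot's underside; z up along the lug. Grip the lug across its 12 mm.
- blast_box: green box fixed on the mat, 160 mm deep (x) by 222 wide (y). Origin: centre of its underside; front faces -x (the robot), z up. Inside x -75 to +75, y -100 to +100 mm; floor top at z 8, wall tops at 77 mm. A fixed roof (z 74 to 77) covers x +7 (yellow lip) to +80; the top opening in front of it is x -75 to +7 mm (82 mm), full width. Side rails beyond y +-106 reach z 83.
- box_floor (a point): centre of the blast box's inner floor (on the floor's surface), axes as the box: x away from the robot, y left, z up
- box_cover (a joint): aluminium cover plate, 90 mm (x) by 208 (y) by 4, sliding along the box's x over the opening; its top is 82 mm above the box's origin. 0 = fully shut (over the front wall), grows as it is slid back over the roof, 0.086 m = fully open. About 2 N of friction; stays where it is left.
- cover_grip (a point): point to grip on the cover's black handle fin: 30 mm long (box x), 12 mm thick (box y), rising 28 mm above the cover; the point is in the fin's middle, 10 mm below its top. At box x -27 mm when shut; moves with the cover.
- regulator: air regulator fixed on the mat in front of the blast box. Base plate x -50 to +50, y -50 to +130 mm; origin at its underside below the knob's axis, z up, x away from the robot. White dial 91 mm across, its face 32 mm up; the knob stands over it and the red locking fork slides over it from the +y side.
- reg_knob (a joint): regulator knob (rad), turns about the vertical, clockwise from above as it grows, 0 to 2.4. At 0 its pointer is 60 degrees clockwise from the regulator's x axis. Black bar grip 44 mm long (along the pointer), 14 thick, from 57 to 91 mm above the regulator's origin, on a 48 mm disc. About 0.04 Nm of friction; stays where it is left.
- knob_grip (a point): centre of the knob's bar grip, on its axis, 80 mm above the regulator's origin; x along the bar to the pointer, y across the 14 mm thickness
- pointer_tip (a point): tip of the knob's yellow pointer, 37 mm from the knob's axis
- mark_tip (a point): red set mark on the white dial, 37 mm from the knob's axis; its place differs from start to start and stays fixed during the run
- reg_mark (a joint): where the set mark is on the knob's scale: the pointer is at the mark when joint reg_knob equals this number (rad)
- lock_fork (a joint): red locking fork, slides along the regulator's -y. 0 = drawn out, clear of the knob; 0.045 m = fully home, its two prongs around the knob's steel neck under the disc. Its plate is 34 to 42 mm above the regulator's origin. About 1 N of friction; stays where it is left.
- lock_grip (a point): point to grip on the fork's upright black post (14 by 14 mm, 42 to 84 mm above the regulator's origin), on its axis, 10 mm below its top. 111 mm to the +y side of the knob's axis when the fork is out, 66 mm when it is home.
- oil_can: small grey spray tin with a red cap, 46 mm across, 146 mm tall, standing on the bench near the tool box, behind the brackets; bystander, leave standing. Origin: centre of its underside; z up along the can.

How it is judged:
On the way, in this order (a step that is already met when the one before it is completed fails the run):
1. the cover is slid open (at least 75 mm) (value of joint box_cover above 0.075 m), for 0.2 s.
2. every bracket lies flat on the floor inside the box (x of bracket_0 in the frame of box_floor between -0.045 and 0.045 m and y of bracket_0 in the frame of box_floor between -0.09 and 0.09 m and z of bracket_0 in the frame of box_floor between -0.006 and 0.008 m and angle between each of bracket_0, bracket_1, bracket_2's own z axis and vertical below 0.1 rad and x of bracket_1 in the frame of box_floor between -0.045 and 0.045 m and y of bracket_1 in the frame of box_floor between -0.09 and 0.09 m and z of bracket_1 in the frame of box_floor between -0.006 and 0.008 m and x of bracket_2 in the frame of box_floor between -0.045 and 0.045 m and y of bracket_2 in the frame of box_floor between -0.09 and 0.09 m and z of bracket_2 in the frame of box_floor between -0.006 and 0.008 m), for 0.3 s.
3. the cover is fully shut (within 6 mm) over the brackets (all of step 2 and value of joint box_cover below 0.006 m), for 0.2 s.
4. the knob's pointer is at the red mark (tip within 5 mm of it), cover still shut (horizontal distance between pointer_tip and mark_tip below 0.005 m and value of joint box_cover below 0.006 m), for 0.3 s.
5. the locking fork is home (within 6 mm) with the pointer still at the mark (horizontal distance between pointer_tip and mark_tip below 0.005 m and value of joint lock_fork above 0.039 m), for 0.2 s.
At the end, for the whole second after the job is handed in: Every present bracket lies flat (tilted under 0.1 rad) and at rest on the floor inside the blast box, the cover is shut within 6 mm, the pointer's tip is within 5 mm of the red mark (seen from above), and the fork is within 6 mm of fully home (all of step 3 and all of step 5 and linear speed of each of bracket_0, bracket_1, bracket_2 below 0.02 m/s); the robot touches nothing.
It fails at once if the red-capped spray tin is knocked over (angle between oil_can's own z axis and vertical above 0.5 rad).
Of bracket_0, bracket_1, bracket_2 only 2 to 3 are there at a start; the rules pass over those that are not, and their reading is None.
At some moment in a run one of bracket_0, bracket_1, bracket_2 may be knocked a few centimetres aside while the robot is not near it.
Once in a run the grip may slacken for a moment while it holds something.
It also fails if it takes over 210 s, if anything falls off the work surface, if the arm or the gripper's body presses on something with over 40 N, if the wrist force passes 120 N, or if a joint passes its speed limit or range.

ROBOT

A 7-joint arm with a two-finger parallel gripper is mounted at the origin on a cart in front of the work surface, level with it; the furniture and walls round the work are solid. World frame = base frame: x ahead of the robot, y to its left, z up, the work surface at z = 0. Lengths are in m, angles in rad, forces in N, time in s.
With the tool pointing down it reaches from about 0.4 to 0.875 m from the base axis. Payload 19.3 kg.
Tool frame: the origin (TCP) lies where the fingers leave the gripper's body, on its centre line; the fingertips stand bot.tip_reach ahead of it and the grasp point (between the pads) lies 54 mm ahead of it (bot.tip_reach is the distance from the TCP to the fingertips, in m); z points along the fingers, y is the line along which they close (so a half turn about z gives the same grasp; the last joint's range is limited). The gripper opens to 85 mm and grips with 20 to 120 N. Pads are 22 mm wide; open, the fingers measure 114 mm over their backs; the gripper's body (76 mm by 85 mm) begins 54 mm behind the grasp point. The pads swing forward as they close: fully open they stand 13 mm farther back than shut.
Start: joints at [1.27, 0.521, -0.036, 1.599, 0.021, 1.021, -0.113], TCP at [0.143, -0.608, 0.304] pointing down, gripper open.
Joint ranges: [-2.91, 2.91], [-0.3, 2.13], [-1.5, 1.42], [0.17, 2.43], [-1.26, 4.41], [0.16, 1.93], [-2.52, 2.52]. Speed limits (rad/s): [1.89, 1.89, 2.39, 2.39, 3.01, 3.01, 3.01].

INTERFACE

Orientations are given as [roll, pitch, yaw] about the fixed x, y, z axes, in that order (R = Rz(yaw) Ry(pitch) Rx(roll)).
In Python, from workcell import bot gives the robot as it stands. The module is installed in compiled form; this text tells all that it offers.
- The arm moves only by the shell command python3 -m jog 'ROWS' [FORCE]. ROWS is JSON, a list that holds one entry, the list of rows, each a list of 7 numbers: the shift along the tool's x, y, z in mm, then the turn, a rotation vector about the tool's x, y, z in rad, then the opening, from 0 (shut) to 1 (fully open). In form: [[[tx, ty, tz, wx, wy, wz, fingers], ...]]. A call has 1 to 5 rows; each row shifts and turns the commanded pose from where the row before left it, along the tool's axes as they then stand; what a row does not reach is not made up. A row lasts 1/10 s, in which the tool goes at most 50 mm and 8.59 degrees, less where a joint would pass 70% of its speed; a pose out of reach is approached as far as the arm can. A call is refused whole if a number of a shift passes 50 or a number of a turn 0.15, either way. A call with a gripper value outside its range is refused whole. The fingers move at their own pace and stop on an object; FORCE is the grip in N (left out, the last holds). Time passes only in rows, so rows that do not move let the fingers close. It gives the time, the measured TCP pose, the force, the opening and the grip force at its end, in the units of the state.
- bot.observe(): the state, without advancing time (a new reading comes with each control period).
- bot.grab_frame(name): name is "side" or "top"; returns a dict with "img" (480x640x3 uint8, red, green, blue), "intrinsics" (3x3 intrinsics, pixels), "k1" (the pictures are not rectified: a ray, as slopes to the right and down, at radius r is drawn at 1 + k1 r^2 times it, then the intrinsics apply), "R" (3x3) and "t" (3): a world point X has camera coordinates R X + t. Camera axes: x right, y down, z forward; pixel columns grow to the right and rows downward; lengths in m; the calibration is good to about 2 mm. A picture is of the moment at which its call begins. There is no depth.
- bot.job_done(): hands the job in; it is judged then, once.
Trained networks look in a picture, given as the dict that the camera call returned (one of the last four; its "shot" number tells which), for a name from the list of things; names that differ only in an ending like _2 or _b are one class to them, and where a whole thing is asked for, a point or a joint stands for the part that bears it (a point fixed in the world has none). Each returns a list of dicts, best first, with "conf" (0 to 1); they miss things now and then, are a little off and sometimes report something else, mostly with a low value. They report only what shows in the picture. A call takes as long as a camera call.
- bot.trace(query, picture): "region" (480x640 bool, what is visible of it).
- bot.spot_point(query, picture): "xyz" ([x, y, z] in m, in world coordinates, good to about 4 mm: a listed point, or the origin of a listed thing).
The state is a dict: "clock": time; "qpos": joint angles; "qd": joint speeds; "joint_efforts": joint torques, N m; "position": TCP position; "tool_rot": TCP orientation; "force": force on the tool from outside, world axes, zero at the start; "moment": the same for the moment, N m; "grip_width": finger opening in m; "finger_force": force on a finger pad.
Only numpy, scipy, OpenCV 4.12 (cv2) and the standard library are available. Lean on these libraries where they do the work, as an engineer would, in place of code of your own. Each camera call takes 0.05 s, during which the arm holds its last target. There are 200 camera calls.

## Working session

There is one attempt and no reset: what is moved stays moved. The work goes in short steps, Python scripts to look and compute and a shell command to move; the robot and the scene stay as the last step left them, time stands still between calls to the robot, and variables do not carry over. Pictures are saved under pics/ and viewed, at most 17 in all, crops included, and the job is handed in when it is done.

```bash
mkdir -p pics; ls
cat > look.py <<'E'
from workcell import bot
import cv2,numpy as np
np.set_printoptions(precision=4,suppress=True)
def save(n,f): cv2.imwrite('pics/'+n+'.png',f['img'][:,:,::-1])
E
python3 - <<'E'
from look import *
print(bot.observe(), bot.tip_reach)
for c in ('top','side'):
    f=bot.grab_frame(c); save(c+'0',f)
    print(c,f['R'],f['t'],f['intrinsics'],f['k1'])
    for q in ('bracket_0','blast_box','box_floor','cover_grip','regulator','knob_grip','pointer_tip','mark_tip','lock_grip','oil_can'):
        print(q,[(np.round(d['xyz'],4),round(d['conf'],2)) for d in bot.spot_point(q,f)][:5])
E
```

```text
pics
{'clock': 0.0, 'qpos': array([ 1.2698,  0.522 , -0.0363,  1.6   ,  0.0212,  1.0211, -0.1128]), 'qd': array([-0.0002,  0.001 , -0.0005,  0.0008,  0.0015, -0.0021, -0.0012]), 'joint_efforts': array([ -0.0003, -92.7114,   1.9795, -36.9933,   0.0177,   0.008 ,
        -0.    ]), 'position': array([ 0.1429, -0.6082,  0.3033]), 'tool_rot': array([-3.1405,  0.0001,  0.2308]), 'force': array([-0.2292,  0.1551,  0.2875]), 'moment': array([-0.0861, -0.0143,  0.0176]), 'finger_force': 0.0, 'grip_width': 0.08546920308999717} 0.0726
top [[ 0.0048 -1.      0.008 ]
 [-0.9955 -0.0055 -0.0941]
 [ 0.0941 -0.0075 -0.9955]] [-0.0627  0.5348  0.9543] [[483.6912   0.     314.104 ]
 [  0.     483.6912 247.2482]
 [  0.       0.       1.    ]] -0.034526632150614196
bracket_0 [(array([0.4376, 0.0003, 0.0005]), 0.97), (array([0.5086, 0.0537, 0.0011]), 0.81)]
blast_box [(array([ 0.5523, -0.3374,  0.0026]), 0.84)]
box_floor [(array([ 0.438 ,  0.0007, -0.0041]), 0.24), (array([ 0.5478, -0.3299,  0.0997]), 0.22)]
cover_grip [(array([ 0.5477, -0.3291,  0.1046]), 0.63)]
regulator [(array([ 0.3972, -0.2702,  0.0
[... 487 characters left out ...]
  ]] 0.005892979422871145
bracket_0 [(array([ 0.4372, -0.0011, -0.0043]), 0.76), (array([0.5086, 0.0543, 0.0006]), 0.73)]
blast_box [(array([ 0.5568, -0.3385, -0.0005]), 0.9)]
box_floor []
cover_grip [(array([ 0.5492, -0.3251,  0.1003]), 0.75)]
regulator [(array([ 0.4015, -0.2645, -0.0008]), 0.75)]
knob_grip [(array([ 0.4011, -0.2691,  0.0816]), 0.89), (array([ 0.476 , -0.1931,  0.081 ]), 0.56)]
pointer_tip [(array([ 0.3754, -0.2956,  0.0591]), 0.7)]
mark_tip [(array([ 0.3763, -0.2441,  0.0357]), 0.62), (array([ 0.4757, -0.1921,  0.0797]), 0.2)]
lock_grip [(array([ 0.4779, -0.1923,  0.0796]), 0.97), (array([ 0.3738, -0.2939,  0.0606]), 0.67)]
oil_can [(array([0.6717, 0.2106, 0.0025]), 0.67)]
```

View pics/top0.png

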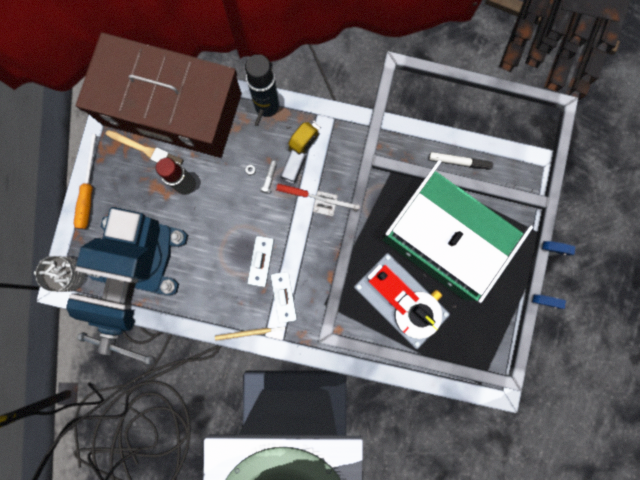

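View pics/side0.png

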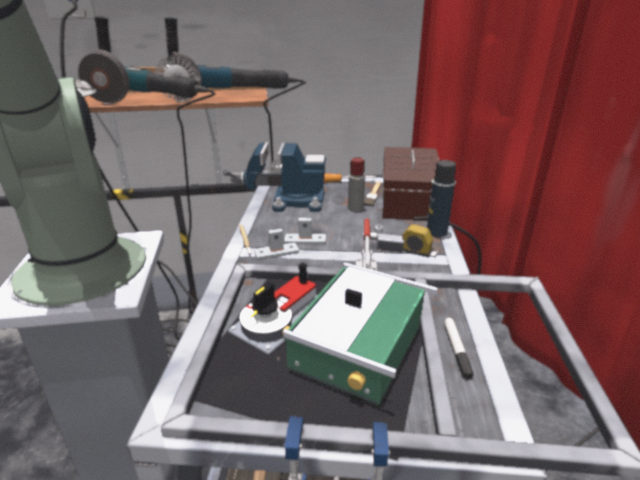

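The top view shows two brackets, at (261,262) and (283,297). The box is at about (460,235), the regulator at (405,300) and the tin at (172,172). A raised frame surrounds the box, and there is an unknown grey item at (325,203). I'll zoom in.

```bash
python3 - <<'E'
import cv2
im=cv2.imread('pics/top0.png')
a=cv2.resize(im[155:355,330:550],None,fx=3,fy=3,interpolation=cv2.INTER_CUBIC)[:600]
cv2.imwrite('pics/c1.png',a)
a=cv2.resize(im[170:340,200:400],None,fx=3.5,fy=3.5,interpolation=cv2.INTER_CUBIC)
cv2.imwrite('pics/c2.png',a)
E
cat >> look.py <<'E'
def ray(f,px):
    K=f['intrinsics'];d=np.array([(px[0]-K[0,2])/K[0,0],(px[1]-K[1,2])/K[1,1]]);u=d.copy()
    for _ in range(10): u=d/(1+f['k1']*(u@u))
    return -f['R'].T@f['t'], f['R'].T@np.r_[u,1]
def atz(f,px,z):
    c,d=ray(f,px); return c+d*(z-c[2])/d[2]
def proj(f,X):
    c=np.asarray(X)@f['R'].T+f['t'];u=c[...,:2]/c[...,2:];u=u*(1+f['k1']*(u**2).sum(-1,keepdims=True))
    return u@f['intrinsics'][:2,:2].T+f['intrinsics'][:2,2]
def tri(f,p,g,q):
    a,d=ray(f,p);b,e=ray(g,q);s=np.linalg.lstsq(np.c_[d,-e],b-a,rcond=None)[0]
    return (a+d*s[0]+b+e*s[1])/2, np.linalg.norm(a+d*s[0]-b-e*s[1])
E
python3 - <<'E'
from look import *
T=bot.grab_frame('top');S=bot.grab_frame('side')
for p,q in [((392,58),(535,282)),((577,98),(630,452)),((515,384),(150,440)),((330,340),(243,268)),((325,203),(367,250)),((288,190),(367,228))]:
    print(p,*tri(T,p,S,q))
E
```

```text
(392, 58) [ 0.9441 -0.2249  0.02  ] 0.004320214873608901
(577, 98) [ 0.8469 -0.6074  0.0383] 0.009054919506338606
(515, 384) [ 0.2453 -0.4764 -0.0019] 0.02524092618673777
(330, 340) [ 0.3551 -0.0925  0.0244] 0.011092824046361258
(325, 203) [ 0.628  -0.082   0.0383] 0.008647310101483395
(288, 190) [ 0.6481 -0.0074  0.0528] 0.002710682009081601
```

View pics/c1.png

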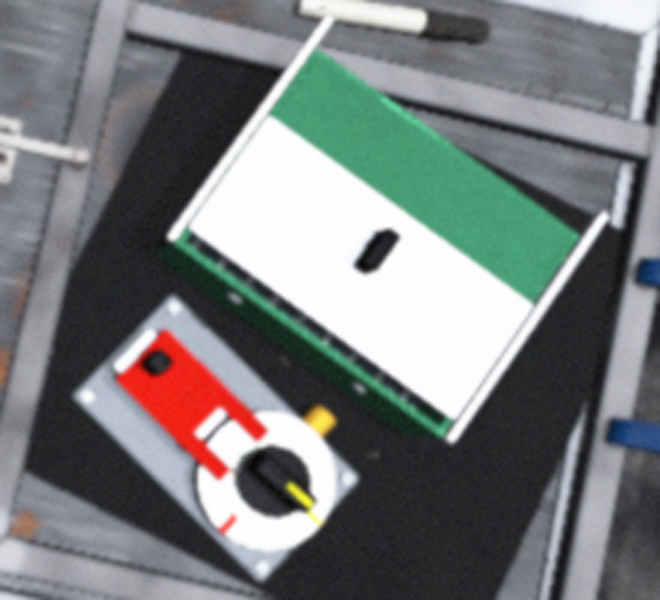

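View pics/c2.png

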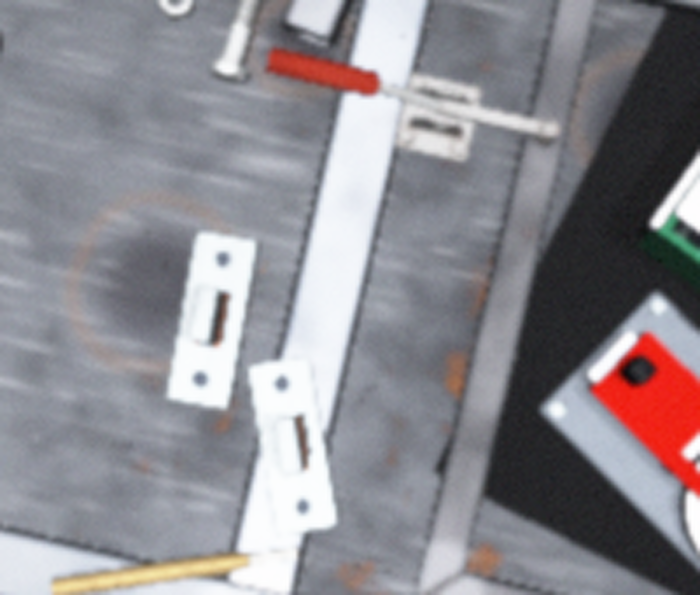

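The crops show two brackets (the third is absent; the item at (325,203) is a hinge), a cover that is nearly shut, and the red mark on the dial at crop pixel (227,523). Next I fit the poses.

Run:
```python
from look import *
from scipy.optimize import least_squares
T=bot.grab_frame('top');S=bot.grab_frame('side')
o=np.array([330,155]);c=lambda x,y:np.array([x,y])/3+o
def fit(loc,px,x0):
    px=np.array(px);loc=np.array(loc)/1000
    def P(p):
        R=np.array([[np.cos(p[2]),-np.sin(p[2])],[np.sin(p[2]),np.cos(p[2])]])
        return np.c_[loc[:,:2]@R.T+p[:2],loc[:,2]]
    r=least_squares(lambda p:(proj(T,P(p))-px).ravel(),x0)
    print(np.round(r.x,4),np.round(r.fun,1)); return r.x
w=109
b=fit([[-80,w,83],[80,w,83],[-80,-w,83],[80,-w,83]],[c(178,237),c(328,22),c(452,440),c(602,215)],[.55,-.33,-.58])
ux=np.array([np.cos(b[2]),np.sin(b[2])]);uy=np.array([-ux[1],ux[0]])
for n,p in [('front L',c(190,229)),('back L',c(273,114)),('front R',c(448,421)),('back R',c(533,302))]:
    d=atz(T,p,.082)[:2]-b[:2]; print('cover',n,d@ux,d@uy)
d=np.array([.548,-.327])-b[:2];print('grip in box',d@ux,d@uy)
d=np.array([.402,-.269]);e=np.array([.479,-.191])
# regulator: base corners unknown z (try 12), knob, lock
fit([[-50,130,10],[50,130,10],[50,-50,10],[-50,-50,10]],[c(75,397),c(172,297),c(355,478),c(262,578)],[.4,-.27,-.78])
k=atz(T,c(267,478),.032)[:2];print('dial',k)
m=atz(T,c(227,523),.032)[:2]-k;p=atz(T,c(318,520),.05)[:2]-k
print('mark ang',np.degrees(np.arctan2(m[1],m[0])),np.linalg.norm(m),'pointer',np.degrees(np.arctan2(p[1],p[0])),np.linalg.norm(p))
o2=np.array([200,170]);g=lambda x,y:np.array([x,y])/3.5+o2
for q in ([g(197,233),g(257,240),g(224,408),g(167,398)],[g(250,365),g(303,357),g(336,523),g(282,532)]):
    P=np.array([atz(T,x,.01)[:2] for x in q]);print('centre',P.mean(0))
    v=P[:2].mean(0)-P[2:].mean(0);print('yaw',np.arctan2(v[1],v[0]),np.linalg.norm(v))
```

```text
[ 0.563  -0.3401 -0.6229] [ 0.7 -2.9 -2.3  2.9  2.8 -3.6 -1.4  3.9]
cover front L -0.07648741050994098 0.10357277640201833
cover back L 0.0164093434396361 0.10304483373196077
cover front R -0.08016999579622192 -0.09997087113767059
cover back R 0.014876931800583358 -0.10198177489055378
grip in box -0.019814736145057493 0.0019178387845681891
[ 0.4001 -0.2687 -0.7723] [-1.6 -0.1 -0.2 -1.6  2.2 -0.3 -0.3  1.9]
dial [ 0.4013 -0.2697]
mark ang 137.67297737664646 0.04013454690114952 pointer -132.22806917427172 0.03915759749660267
centre [0.5071 0.05  ]
yaw -0.1719789434974877 0.09932265741467787
centre [0.4347 0.0016]
yaw 0.2036416544937931 0.09845978246227464
```

```bash
cat > go.py <<'E'
# go.py x y z yaw : TCP target -> tool-frame translation (mm, current axes) and wz for a tool held down
import sys
from look import *
from scipy.spatial.transform import Rotation as Ro
s=bot.observe();R=Ro.from_euler('xyz',s['tool_rot'])
x,y,z,yaw=map(float,sys.argv[1:5])
d=R.inv().apply(np.array([x,y,z])-s['position'])*1000
G=Ro.from_euler('xyz',[np.pi,0,yaw])
print('clock %.1f'%s['clock'],'pos',s['position'],'rot',s['tool_rot'],'q',s['qpos'],'F',s['force'],'w %.4f'%s['grip_width'],'\nd',np.round(d,1),'w',np.round((R.inv()*G).as_rotvec(),3))
E
python3 go.py .5485 -.327 .3 -.63
```

```text
clock 1.3 pos [ 0.1429 -0.6084  0.3039] rot [-3.1415  0.      0.2307] q [ 1.2698  0.5214 -0.0363  1.5995  0.0212  1.0211 -0.1128] F [ 0.3749  0.2978 -0.0609] w 0.0853 
d [ 459.2 -181.2    3.9] w [-0.     0.     0.861]
```

```bash
python3 -m jog '[[[40,-15,0,0,0,0,1],[40,-15,0,0,0,0,1],[40,-15,0,0,0,0,1],[40,-15,0,0,0,0,1],[40,-15,0,0,0,0,1]]]' && python3 -m jog '[[[40,-15,0,0,0,0,1],[40,-15,0,0,0,0,1],[40,-15,0,0,0,0,1],[40,-20,0,0,0,0,1],[40,-20,0,0,0,0,1]]]' && python3 -m jog '[[[0,0,0,0,0,0.14,1],[0,0,0,0,0,0.14,1],[0,0,0,0,0,0.14,1],[0,0,0,0,0,0.14,1],[0,0,0,0,0,0.14,1]]]' && python3 -m jog '[[[0,0,0,0,0,0.14,0.6],[0,0,0,0,0,0,0.6]]]'; python3 go.py .5485 -.327 .16 -.63
```

```text
clock: 1.8
position: [0.3217, -0.4886, 0.304]
tool_rot: [3.141, -0.0, 0.231]
force: [0.0, -1.8, 0.6]
grip_width: 0.0851
finger_force: 0.0
clock: 2.3
position: [0.497, -0.36, 0.304]
tool_rot: [3.141, -0.0, 0.23]
force: [0.5, 0.0, -0.4]
grip_width: 0.0855
finger_force: 0.0
clock: 2.8
position: [0.4958, -0.3612, 0.3039]
tool_rot: [3.142, -0.0, -0.475]
force: [-0.0, -1.0, 0.4]
grip_width: 0.0854
finger_force: 0.0
clock: 3.0
position: [0.4959, -0.361, 0.3039]
tool_rot: [3.141, -0.0, -0.612]
force: [0.6, -0.0, -1.0]
grip_width: 0.0591
finger_force: 0.0
clock 3.0 pos [ 0.4959 -0.361   0.3039] rot [ 3.1414 -0.     -0.6117] q [ 0.4715  0.5046  0.0891  1.6368 -0.0508  1.0025 -1.6056] F [ 0.565  -0.0451 -1.0093] w 0.0591 
d [ 23.6 -58.1 143.9] w [ 0.    -0.     0.018]
```

```bash
python3 -m jog '[[[12,-29,0,0,0,0.02,0.6],[12,-29,0,0,0,0,0.6],[0,0,40,0,0,0,0.6],[0,0,40,0,0,0,0.6],[0,0,30,0,0,0,0.6]]]' && python3 -m jog '[[[0,0,20,0,0,0,0.6],[0,0,14,0,0,0,0.6],[0,0,0,0,0,0,0.6]]]'; python3 go.py .5485 -.327 .16 -.63
python3 - <<'E'
from look import *
f=bot.grab_frame('side');save('s1',f);import cv2
cv2.imwrite('pics/s1c.png',cv2.resize(f['img'][200:400,230:450,::-1],None,fx=3,fy=3,interpolation=cv2.INTER_CUBIC))
E
```

```text
clock: 3.5
position: [0.5486, -0.3273, 0.1917]
tool_rot: [-3.142, 0.001, -0.624]
force: [-0.1, -1.2, -0.0]
grip_width: 0.0512
finger_force: 0.0
clock: 3.8
position: [0.5484, -0.3276, 0.1584]
tool_rot: [3.141, 0.002, -0.627]
force: [-0.4, 0.7, 0.5]
grip_width: 0.0516
finger_force: 0.0
clock 3.8 pos [ 0.5484 -0.3276  0.1584] rot [ 3.1414  0.0024 -0.6267] q [ 0.4038  0.719   0.0639  1.6712 -0.0618  0.7558 -1.7005] F [-0.4198  0.6885  0.4784] w 0.0516 
d [-0.3 -0.5 -1.6] w [0.    0.002 0.003]
```

View pics/s1c.png

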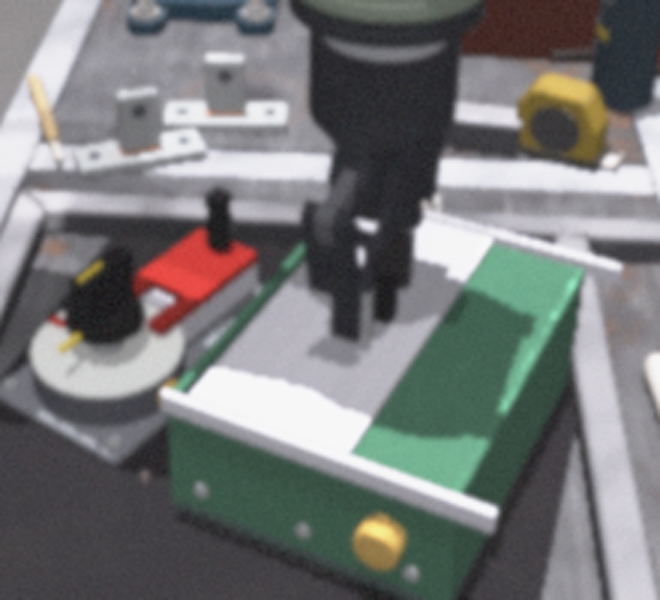

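The fingers straddle the fin, at crop pixel (365,310). I close them and slide.

```bash
python3 -m jog '[[[0,0,0,0,0,0,0],[0,0,0,0,0,0,0],[0,0,0,0,0,0,0],[0,0,0,0,0,0,0],[0,0,0,0,0,0,0]]]' 40 && python3 -m jog '[[[20,0,0,0,0,0,0],[20,0,0,0,0,0,0],[20,0,0,0,0,0,0],[15,0,0,0,0,0,0],[0,0,0,0,0,0,0]]]'; python3 go.py .5485 -.327 .16 -.63
```

```text
clock: 4.35
position: [0.5497, -0.3278, 0.1611]
tool_rot: [-3.141, -0.002, -0.629]
force: [0.5, 2.3, 6.9]
grip_width: 0.0113
finger_force: 41.6
clock: 4.85
position: [0.6099, -0.3714, 0.1604]
tool_rot: [-3.141, 0.003, -0.628]
force: [-5.5, 6.7, 7.7]
grip_width: 0.0116
finger_force: 41.4
clock 4.8 pos [ 0.6099 -0.3714  0.1604] rot [-3.1408  0.0026 -0.6285] q [ 0.4244  0.821   0.0685  1.4412 -0.0663  0.8841 -1.686 ] F [-5.493   6.655   7.7006] w 0.0116 
d [-75.7   0.2   0.6] w [-0.001  0.003  0.002]
```

```bash
python3 -m jog '[[[5,0,0,0,0,0,0],[0,0,0,0,0,0,0]]]'; python3 -m jog '[[[5,0,0,0,0,0,0],[0,0,0,0,0,0,0]]]';python3 -m jog '[[[4,0,0,0,0,0,0],[0,0,0,0,0,0,0]]]'
```

```text
clock: 5.05
position: [0.6112, -0.3723, 0.16]
tool_rot: [-3.141, 0.01, -0.628]
force: [-27.4, 22.2, 20.8]
grip_width: 0.0112
finger_force: 43.2
clock: 5.25
position: [0.614, -0.3743, 0.1592]
tool_rot: [-3.141, 0.014, -0.628]
force: [-35.0, 28.7, 21.4]
grip_width: 0.0112
finger_force: 42.1
clock: 5.45
position: [0.6166, -0.3762, 0.1585]
tool_rot: [-3.142, 0.016, -0.628]
force: [-37.9, 29.6, 18.6]
grip_width: 0.0114
finger_force: 39.6
```

```bash
python3 -m jog '[[[-8,0,0,0,0,0,0],[0,0,0,0,0,0,0.6],[0,0,0,0,0,0,0.6],[0,0,-30,0,0,0,0.6],[0,0,-50,0,0,0,0.6]]]'; python3 -m jog '[[[-30,-40,-30,0,0,0,1],[0,-50,0,0,0,0,1],[0,-50,0,0,0,0,1],[0,-50,0,0,0,0,1],[0,-50,0,0,0,0,1]]]'
python3 - <<'E'
from look import *
f=bot.grab_frame('top');save('t2',f);g=bot.grab_frame('side')
import cv2
cv2.imwrite('pics/t2c.png',cv2.resize(f['img'][140:320,370:570,::-1],None,fx=3.3,fy=3.3,interpolation=cv2.INTER_CUBIC))
for h in (f,g):
  for q in ('bracket_0','blast_box','box_floor','cover_grip'):
    print(q,[(np.round(d['xyz'],4),round(d['conf'],2)) for d in bot.spot_point(q,h)][:3])
E
python3 go.py .5485 -.327 .16 -.63
```

```text
clock: 5.95
position: [0.6138, -0.3754, 0.2384]
tool_rot: [3.141, 0.004, -0.629]
force: [0.1, 0.1, 0.8]
grip_width: 0.0513
finger_force: 0.0
clock: 6.45
position: [0.733, -0.1696, 0.2667]
tool_rot: [-3.141, -0.002, -0.629]
force: [0.2, -0.8, 0.1]
grip_width: 0.0857
finger_force: 0.0
bracket_0 [(array([0.5113, 0.0515, 0.0009]), 0.69), (array([ 0.4398,  0.0021, -0.0011]), 0.58)]
blast_box []
box_floor []
cover_grip [(array([ 0.5998, -0.3669,  0.0972]), 0.88)]
bracket_0 [(array([0.5097, 0.0557, 0.0049]), 0.84), (array([ 0.4378,  0.001 , -0.0006]), 0.65)]
blast_box [(array([ 0.5584, -0.3368,  0.0018]), 0.95)]
box_floor [(array([ 0.561 , -0.334 ,  0.0119]), 0.81)]
cover_grip [(array([ 0.6062, -0.3627,  0.1013]), 0.8)]
clock 7.0 pos [ 0.7312 -0.1722  0.266 ] rot [ 3.1415 -0.0004 -0.6307] q [ 0.1086  0.7715  0.0824  1.2464 -0.0633  1.1258 -2.0065] F [0.137  0.6106 0.344 ] w 0.0853 
d [-56.3 232.8 106. ] w [ 0.    -0.    -0.001]
```

View pics/t2c.png

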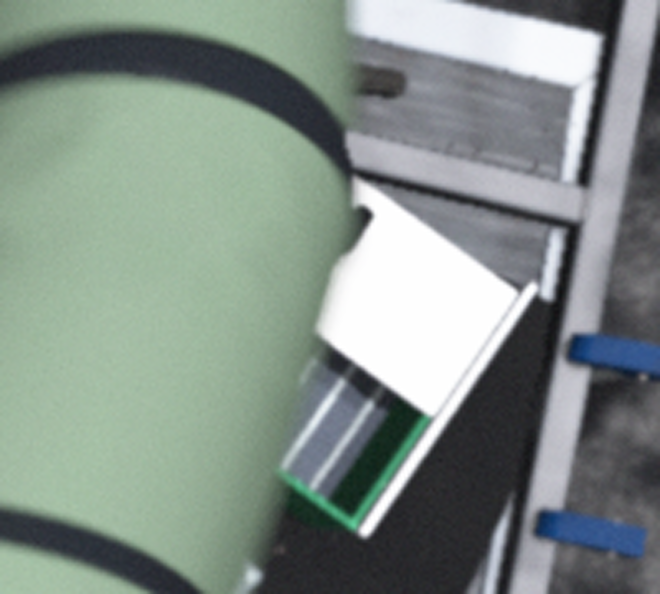

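```bash
python3 go.py .5085 .0525 .2 -.17
```

```text
clock 7.0 pos [ 0.7312 -0.1722  0.266 ] rot [ 3.1415 -0.0004 -0.6307] q [ 0.1086  0.7715  0.0824  1.2464 -0.0633  1.1258 -2.0065] F [0.137  0.6106 0.344 ] w 0.0853 
d [-312.4  -50.1   65.8] w [ 0.    -0.    -0.461]
```

```bash
python3 -m jog '[[[-45,-7,0,0,0,0,1],[-45,-7,0,0,0,0,1],[-45,-7,0,0,0,0,1],[-45,-7,0,0,0,0,1],[-45,-7,0,0,0,0,1]]]' && python3 -m jog '[[[-45,-8,0,0,0,0,1],[-42,-7,0,0,0,-0.11,1],[0,0,30,0,0,-0.12,1],[0,0,36,0,0,-0.12,0.6],[0,0,0,0,0,-0.11,0.6]]]'; python3 go.py .5085 .0525 .094 -.17;python3 - <<'E'
from look import *
g=bot.grab_frame('side')
print([(np.round(d['xyz'],4),round(d['conf'],2)) for d in bot.spot_point('bracket_0',g)][:3])
E
```

```text
clock: 7.45
position: [0.5687, -0.0098, 0.266]
tool_rot: [-3.141, -0.0, -0.63]
force: [1.2, 1.2, -0.3]
grip_width: 0.0854
finger_force: 0.0
clock: 7.95
position: [0.5071, 0.0527, 0.1966]
tool_rot: [3.14, 0.004, -0.164]
force: [-0.7, -0.2, 0.7]
grip_width: 0.0587
finger_force: 0.0
clock 8.0 pos [0.5071 0.0527 0.1966] rot [ 3.1403  0.0041 -0.1641] q [-0.1698  0.4957 -0.066   1.9906  0.0505  0.661  -2.0028] F [-0.6815 -0.1814  0.7191] w 0.0587 
d [  1.8  -0.1 102.6] w [0.001 0.004 0.006]
[(array([0.5068, 0.0557, 0.0022]), 0.96), (array([ 0.4352,  0.0012, -0.0015]), 0.63), (array([ 0.5611, -0.3303,  0.0098]), 0.47)]
```

```bash
python3 -m jog '[[[2,-1,40,0,0,0,0.6],[0,0,40,0,0,0,0.6],[0,0,22,0,0,0,0.6],[0,0,0,0,0,0,0.6]]]' 80; python3 -m jog '[[[0,0,0,0,0,0,0],[0,0,0,0,0,0,0],[0,0,0,0,0,0,0],[0,0,0,0,0,0,0],[0,0,0,0,0,0,0]]]' 80;  python3 -m jog '[[[0,0,-20,0,0,0,0],[0,0,-40,0,0,0,0],[0,0,-50,0,0,0,0],[0,0,-50,0,0,0,0],[0,0,0,0,0,0,0]]]'
python3 - <<'E'
from look import *
g=bot.grab_frame('side');save('s3',g);f=bot.grab_frame('top')
import cv2
a=np.hstack([g['img'][100:320,200:420],f['img'][140:360,360:560]])
cv2.imwrite('pics/s3c.png',cv2.resize(a[:,:,::-1],None,fx=1.9,fy=1.9,interpolation=cv2.INTER_CUBIC))
for h in (f,g):
  for q in ('bracket_0','blast_box','box_floor','cover_grip'):
    print(q,[(np.round(d['xyz'],4),round(d['conf'],2)) for d in bot.spot_point(q,h)][:3])
E
```

```text
clock: 8.45
position: [0.5101, 0.0533, 0.096]
tool_rot: [3.14, 0.003, -0.173]
force: [-0.2, -0.2, 1.0]
grip_width: 0.0513
finger_force: 0.0
clock: 8.95
position: [0.5115, 0.0536, 0.0989]
tool_rot: [-3.141, -0.002, -0.17]
force: [-1.7, -1.5, 13.6]
grip_width: 0.0111
finger_force: 80.6
clock: 9.45
position: [0.5129, 0.054, 0.2641]
tool_rot: [-3.138, -0.009, -0.17]
force: [0.8, 0.1, -3.7]
grip_width: 0.0111
finger_force: 78.6
bracket_0 [(array([ 0.4371,  0.0039, -0.0021]), 0.56)]
blast_box [(array([ 0.5579, -0.3362,  0.0019]), 0.76), (array([ 0.5626, -0.3316,  0.0129]), 0.3)]
box_floor [(array([ 0.5639, -0.3295,  0.0145]), 0.97)]
cover_grip []
bracket_0 [(array([ 0.4354,  0.0006, -0.0002]), 0.95), (array([0.5124, 0.0595, 0.1695]), 0.6), (array([ 0.558 , -0.3354,  0.0025]), 0.54)]
blast_box [(array([ 0.5554, -0.3373,  0.0004]), 0.75)]
box_floor [(array([ 0.5544, -0.3364,  0.0116]), 0.69)]
cover_grip [(array([ 0.608 , -0.3663,  0.1055]), 0.77), (array([ 0.399 , -0.27  ,  0.0852]), 0.55), (array([ 0.475 , -0.1947,  0.0791]), 0.52)]
```

View pics/s3c.png

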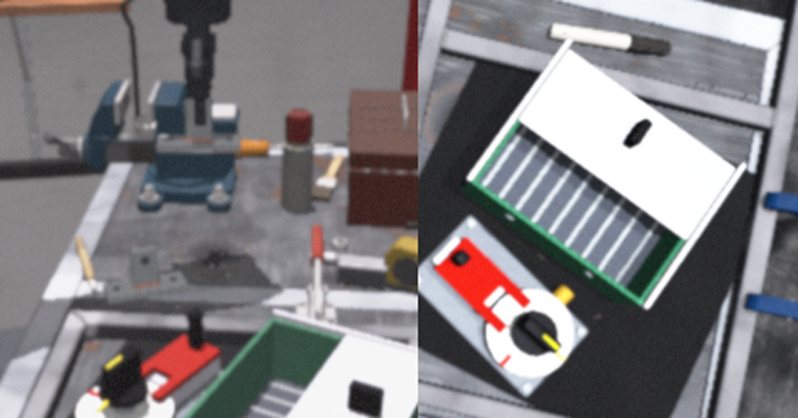

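Run:
```python
from look import *
import cv2
from scipy.optimize import least_squares
f=bot.grab_frame('top')
np.savez('box.npz',img=f['img'])
a=cv2.resize(f['img'][185:305,385:510,::-1],None,fx=5,fy=5,interpolation=cv2.INTER_CUBIC)
# overlay predicted wireframe for a guess
p=np.array([.5585,-.3355,-.63])
R=np.array([[np.cos(p[2]),-np.sin(p[2])],[np.sin(p[2]),np.cos(p[2])]])
def L(pts,col):
    pts=np.array(pts)/1000;X=np.c_[pts[:,:2]@R.T+p[:2],pts[:,2]]
    u=(proj(f,X)-[385,185]+.5)*5
    cv2.polylines(a,[np.int32(u)],True,col,1)
L([[-80,-111,77],[-80,111,77],[80,111,77],[80,-111,77]],(0,0,255))
L([[-75,-100,77],[-75,100,77],[7,100,77],[7,-100,77]],(0,255,255))
L([[6,-104,82],[6,104,82],[96,104,82],[96,-104,82]],(255,0,255))
L([[-75,-100,8],[-75,100,8],[75,100,8],[75,-100,8]],(255,255,0))
cv2.imwrite('pics/ov.png',a)
```

```text
(no output)
```

View pics/ov.png

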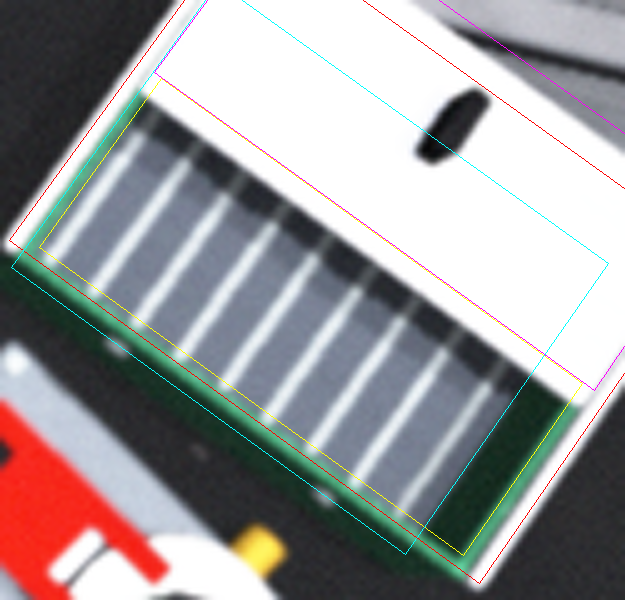

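```bash
python3 - <<'E'
from look import *
f=bot.grab_frame('top');g=bot.grab_frame('side')
b=np.array([.5585,-.3355]);ux=np.array([np.cos(.63),-np.sin(.63)]);uy=np.array([-ux[1],ux[0]])
def s(n,p,z,h=f):
    d=(atz(h,p,z)[:2]-b)*1000; print(n,np.round([d@ux,d@uy],1))
c=lambda x,y:np.array([x,y])/5+[385,185]-.5
s('cover edge L',c(140,92),.082);s('cover edge R',c(578,408),.082)
s('cover back R',c(625,155),.082)
s('fin top f',c(425,158),.110);s('fin top b',c(483,95),.110)
s('wall frontL',c(35,250),.077);s('wall frontR',c(465,565),.077)
for h in (f,g):
    m=bot.trace('box_cover',h)
    for r in m[:1]:
        ys,xs=np.where(r['region']);import cv2
        q=cv2.minAreaRect(np.float32(np.c_[xs,ys]));P=cv2.boxPoints(q);print(r['conf'],P)
        for v in P: s('corner',v,.082,h)
E
python3 go.py .51 .054 .099 -.17
```

```text
cover edge L [ -3.7 104.1]
cover edge R [  -3.4 -102.4]
cover back R [ 88.7 -62. ]
fin top f [31.9  5.2]
fin top b [64.8  1. ]
wall frontL [-77.  100.9]
wall frontR [ -77.6 -102.5]
0.8 [[411.6027 202.274 ]
 [438.6312 164.7345]
 [527.5142 228.7302]
 [500.4858 266.2698]]
corner [ -3.8 106.3]
corner [ 88.5 106.5]
corner [  88.4 -105. ]
corner [  -3.2 -103.2]
0.91 [[332.1353 345.4531]
 [377.7987 260.8913]
 [430.8182 289.5219]
 [385.1549 374.0836]]
corner [  -1.9 -100.1]
corner [-28.9 151.7]
corner [ 87.8 106.9]
corner [  87.6 -116.4]
clock 10.2 pos [0.5108 0.0537 0.2575] rot [ 3.1416  0.0002 -0.1693] q [-0.1661  0.4068 -0.0702  1.9356  0.0386  0.8006 -1.9975] F [-0.4383  0.8866 -2.8568] w 0.0109 
d [ -0.9  -0.1 158.5] w [0.    0.    0.001]
```

The cover measures about 77 mm open (front edge at box x −3.5 mm), so it isn't fully back. I'll set the bracket down and push the cover to its stop.

```bash
python3 -m jog '[[[0,0,50,0,0,0,0],[0,0,50,0,0,0,0],[0,0,45,0,0,0,0],[0,0,11,0,0,0,0],[0,0,2,0,0,0,0]]]'; python3 -m jog '[[[0,0,0,0,0,0,0.6],[0,0,0,0,0,0,0.6],[0,0,-50,0,0,0,0.6],[0,0,-50,0,0,0,0.6],[0,0,-50,0,0,0,0.6]]]';python3 go.py .5975 -.364 .25 -.63
```

```text
clock: 10.7
position: [0.5104, 0.0536, 0.0991]
tool_rot: [3.141, 0.002, -0.169]
force: [0.2, 0.1, -1.9]
grip_width: 0.0106
finger_force: 81.3
clock: 11.2
position: [0.5107, 0.0537, 0.2527]
tool_rot: [-3.141, -0.001, -0.169]
force: [0.8, 0.1, -1.0]
grip_width: 0.0513
finger_force: 0.0
clock 11.2 pos [0.5107 0.0537 0.2527] rot [-3.1411 -0.001  -0.1693] q [-0.1634  0.413  -0.0737  1.9411  0.0416  0.7878 -2.0003] F [ 0.8344  0.0895 -0.9626] w 0.0513 
d [155.9 397.1   2.6] w [-0.001 -0.001  0.461]
```

```bash
python3 -m jog '[[[18,44,0,0,0,0.06,0.6],[18,44,0,0,0,0.06,0.6],[18,44,0,0,0,0.06,0.6],[18,44,0,0,0,0.06,0.6],[18,44,0,0,0,0.06,0.6]]]' && python3 go.py .5975 -.364 .25 -.63
```

```text
clock: 11.7
position: [0.5345, -0.1839, 0.2512]
tool_rot: [-3.141, -0.002, -0.471]
force: [0.4, 0.3, 0.1]
grip_width: 0.0511
finger_force: 0.0
clock 11.7 pos [ 0.5345 -0.1839  0.2512] rot [-3.1408 -0.0021 -0.4715] q [ 0.1951  0.4898  0.0435  1.8164 -0.028   0.8337 -1.79  ] F [0.4437 0.2714 0.0872] w 0.0511 
d [137.9 131.8   1.3] w [-0.001 -0.002  0.159]
```

```bash
python3 -m jog '[[[35,33,0,0,0,0,0.6],[35,33,0,0,0,0,0.6],[35,33,0,0,0,0,0.6],[33,33,0,0,0,0.08,0.6],[0,0,0,0,0,0.08,0.6]]]' && python3 -m jog '[[[0,0,40,0,0,0,0.6],[0,0,40,0,0,0,0.6],[0,0,0,0,0,0,0.6]]]'; python3 go.py .5975 -.364 .162 -.63;  python3 -m jog '[[[0,0,6,0,0,0,0],[0,0,0,0,0,0,0],[0,0,0,0,0,0,0],[0,0,0,0,0,0,0],[0,0,0,0,0,0,0]]]' 60; python3 -m jog '[[[4,0,0,0,0,0,0],[0,0,0,0,0,0,0]]]';python3 -m jog '[[[4,0,0,0,0,0,0],[0,0,0,0,0,0,0]]]'; python3 go.py .5975 -.364 .162 -.63
```

```text
clock: 12.2
position: [0.5971, -0.3685, 0.2506]
tool_rot: [3.14, -0.003, -0.638]
force: [-0.2, -0.1, -0.4]
grip_width: 0.0514
finger_force: 0.0
clock: 12.5
position: [0.5959, -0.3609, 0.166]
tool_rot: [3.141, 0.006, -0.629]
force: [-0.9, -0.0, -0.5]
grip_width: 0.051
finger_force: 0.0
clock 12.5 pos [ 0.5959 -0.3609  0.166 ] rot [ 3.1411  0.0065 -0.629 ] q [ 0.4072  0.7912  0.0873  1.4917 -0.0821  0.8688 -1.6776] F [-0.8947 -0.0496 -0.4683] w 0.0510 
d [3.1 1.6 4. ] w [0.    0.006 0.001]
clock: 13.0
position: [0.5982, -0.3628, 0.166]
tool_rot: [-3.142, -0.003, -0.629]
force: [-2.3, -0.3, 8.4]
grip_width: 0.0104
finger_force: 59.6
clock: 13.2
position: [0.6012, -0.3649, 0.166]
tool_rot: [-3.142, -0.001, -0.629]
force: [-6.1, 2.3, 13.4]
grip_width: 0.0108
finger_force: 60.1
clock: 13.4
position: [0.6018, -0.3654, 0.1659]
tool_rot: [3.141, 0.007, -0.629]
force: [-32.4, 20.6, 35.1]
grip_width: 0.0108
finger_force: 63.4
clock 13.4 pos [ 0.6018 -0.3654  0.1659] rot [ 3.1413  0.0072 -0.6294] q [ 0.4097  0.8023  0.0879  1.468  -0.083   0.882  -1.676 ] F [-32.3881  20.6059  35.0849] w 0.0108 
d [-4.2  1.4  3.9] w [0.    0.007 0.001]
```

The 8 mm relief move I made before opening the fingers had dragged the cover back. It's at the stop now, so this time I release in place.

```bash
python3 -m jog '[[[-1,0,0,0,0,0,0],[0,0,0,0,0,0,0.6],[0,0,0,0,0,0,0.6],[0,0,-40,0,0,0,0.6],[0,0,-50,0,0,0,0.6]]]'; python3 -m jog '[[[-45,-10,0,0,0,0,0.6],[-45,-25,0,0,0,-0.06,0.6],[-45,-25,0,0,0,-0.1,0.6],[-45,-25,0,0,0,-0.1,0.6],[-45,-25,0,0,0,-0.1,0.6]]]';python3 go.py .5107 .0537 .2 -.17
```

```text
clock: 13.9
position: [0.6028, -0.3658, 0.2534]
tool_rot: [3.141, 0.003, -0.629]
force: [1.1, -0.9, 0.0]
grip_width: 0.0512
finger_force: 0.0
clock: 14.4
position: [0.4675, -0.1606, 0.2543]
tool_rot: [-3.141, -0.002, -0.264]
force: [0.7, 0.8, 0.3]
grip_width: 0.051
finger_force: 0.0
clock 14.4 pos [ 0.4675 -0.1606  0.2543] rot [-3.1414 -0.0019 -0.264 ] q [ 0.2202  0.3822 -0.0117  1.9896  0.0062  0.7679 -1.6299] F [0.7492 0.8039 0.3046] w 0.0510 
d [ -14.3 -218.2   54.3] w [-0.    -0.002 -0.094]
```

```bash
python3 -m jog '[[[-3,-44,0,0,0,-0.05,0.6],[-3,-44,0,0,0,-0.05,0.6],[-3,-44,0,0,0,0,0.6],[-2,-44,25,0,0,0,0.6],[0,-40,25,0,0,0,0.6]]]' && python3 -m jog '[[[0,0,0,0,0,0,0.6]]]';python3 go.py .5107 .0537 .097 -.17;python3 - <<'E'
from look import *
for h in (bot.grab_frame('top'),bot.grab_frame('side')):
  for q in ('bracket_0',):
    print(q,[(np.round(d['xyz'],4),round(d['conf'],2)) for d in bot.spot_point(q,h)][:3])
  b=np.array([.5585,-.3355]);ux=np.array([np.cos(.63),-np.sin(.63)]);uy=np.array([-ux[1],ux[0]])
  import cv2
  r=bot.trace('box_cover',h)[0];ys,xs=np.where(r['region'])
  for v in cv2.boxPoints(cv2.minAreaRect(np.float32(np.c_[xs,ys]))):
    d=(atz(h,v,.082)[:2]-b)*1000;print(np.round([d@ux,d@uy],1))
E
```

```text
clock: 14.9
position: [0.5008, 0.053, 0.2046]
tool_rot: [-3.14, -0.003, -0.169]
force: [1.3, -1.3, 0.7]
grip_width: 0.0511
finger_force: 0.0
clock: 15.0
position: [0.4999, 0.0563, 0.2021]
tool_rot: [-3.14, 0.002, -0.163]
force: [-0.4, -1.2, 1.1]
grip_width: 0.0511
finger_force: 0.0
clock 15.0 pos [0.4999 0.0563 0.2021] rot [-3.1401  0.0018 -0.1625] q [-0.1664  0.4774 -0.0818  2.0051  0.0577  0.6623 -2.018 ] F [-0.4279 -1.1955  1.068 ] w 0.0511 
d [ 11.2   0.9 105.1] w [-0.002  0.002  0.007]
bracket_0 [(array([ 0.4642,  0.0012, -0.0025]), 0.59)]
[ -2.6 105.7]
[ 91.2 106.9]
[  93.6 -106.2]
[   0.4 -105.4]
bracket_0 [(array([ 0.4607, -0.0021, -0.0047]), 0.89), (array([0.504 , 0.0574, 0.0044]), 0.88)]
[   1.7 -100.6]
[-23.8 152.1]
[ 93.4 106.3]
[  91.6 -117.4]
```

Run:
```python
from look import *
import cv2
g=bot.grab_frame('side')
o=np.array([220,190]);a=cv2.resize(g['img'][190:270,220:360,::-1],None,fx=5,fy=5,interpolation=cv2.INTER_CUBIC)
def W(x,y,yaw,col):
    c,s=np.cos(yaw),np.sin(yaw);R=np.array([[c,-s],[s,c]])
    for X,Y,z in ((50,18,0),(50,18,10),(16,6,60),(16,6,10)):
        P=np.array([[X,Y],[X,-Y],[-X,-Y],[-X,Y]])/1000@R.T+[x,y]
        u=(proj(g,np.c_[P,np.full(4,z/1000)])-o+.5)*5
        cv2.polylines(a,[np.int32(u)],True,col,1)
W(.509,.0537,-.17,(0,0,255));W(.462,-.001,.2,(0,255,0))
cv2.imwrite('pics/s5.png',a)
```

```text
(no output)
```

View pics/s5.png

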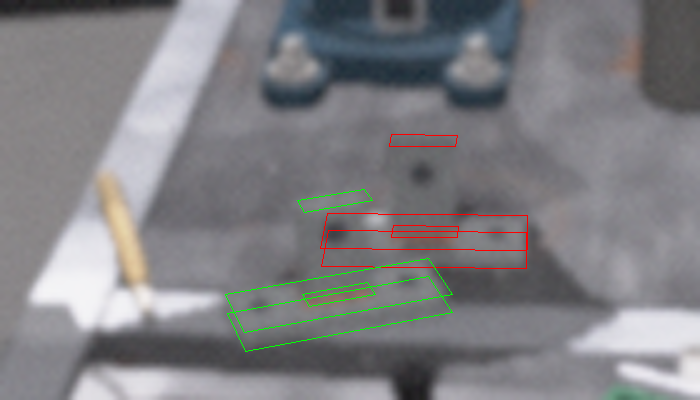

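```bash
python3 -m jog '[[[9,1,30,0,0,0,0.6],[0,0,40,0,0,0,0.6],[0,0,33,0,0,0,0.6],[0,0,0,0,0,0,0.6]]]' 100; python3 -m jog '[[[0,0,0,0,0,0,0],[0,0,0,0,0,0,0],[0,0,0,0,0,0,0],[0,0,0,0,0,0,0],[0,0,0,0,0,0,0]]]' 100;  python3 -m jog '[[[0,0,-20,0,0,0,0],[0,0,-40,0,0,0,0],[0,0,-50,0,0,0,0],[0,0,-50,0,0,0,0],[0,0,-20,0,0,0,0]]]'
python3 - <<'E'
from look import *
g=bot.grab_frame('side')
print([(np.round(d['xyz'],4),round(d['conf'],2)) for d in bot.spot_point('bracket_0',g)][:3])
s=bot.observe();c,sn=np.cos(-.63),np.sin(-.63)
b=np.array([.5585,-.3355])
# box pts (x,y mm): over-the-front approach
for X,Y in ((-60,40),(-25,40),(-25,-40)):
    print(X,Y,b+np.array([c*X-sn*Y,sn*X+c*Y])/1000)
E
python3 go.py .5337 -.2679 .29 -.63
```

```text
clock: 15.75
position: [0.5072, 0.0475, 0.0982]
tool_rot: [3.14, 0.005, -0.17]
force: [0.2, -0.4, 1.3]
grip_width: 0.0515
finger_force: 0.0
clock: 16.25
position: [0.5094, 0.0483, 0.1023]
tool_rot: [-3.141, -0.002, -0.169]
force: [-2.1, -1.0, 14.5]
grip_width: 0.0106
finger_force: 100.2
clock: 16.75
position: [0.5096, 0.0483, 0.286]
tool_rot: [-3.14, -0.006, -0.17]
force: [0.5, -0.1, -2.7]
grip_width: 0.0105
finger_force: 98.1
[(array([0.5082, 0.0533, 0.1882]), 0.85), (array([ 0.4583, -0.0014, -0.0032]), 0.71), (array([ 0.6115, -0.369 ,  0.1014]), 0.27)]
-60 40 [ 0.5336 -0.2678]
-25 40 [ 0.5619 -0.2885]
-25 -40 [ 0.5147 -0.3531]
clock 16.9 pos [0.5096 0.0483 0.2845] rot [-3.1397 -0.0055 -0.1696] q [-0.144   0.3656 -0.0851  1.9164  0.0408  0.8554 -1.9905] F [ 0.5344 -0.2574 -2.9501] w 0.0105 
d [ 77.1 307.6  -5.7] w [-0.003 -0.005  0.46 ]
```

```bash
cat > gob.py <<'E'
# gob.py X Y Z tilt (box mm): TCP target in box frame -> tool-frame shift (mm) and turn from the measured pose; chain of targets allowed
import sys
from look import *
from scipy.spatial.transform import Rotation as Ro
b=np.array([.5585,-.3355,0]);B=Ro.from_euler('z',-.63)
s=bot.observe();R=Ro.from_euler('xyz',s['tool_rot']);p=s['position']
print('clock %.1f'%s['clock'],'box pos',np.round(B.inv().apply(p-b)*1000,1),'rot',s['tool_rot'],'F box',np.round(B.inv().apply(s['force']),1),'w %.4f'%s['grip_width'],'ff %.0f'%s['finger_force'])
for t in sys.argv[1:]:
    v=np.array([float(k) for k in t.split(',')]);q=b+B.apply(v[:3]/1000);G=Ro.from_euler('xyz',[np.pi,v[3],-.63])
    print(t,'shift',np.round(R.inv().apply(q-p)*1000,1),'turn',np.round((R.inv()*G).as_rotvec(),3)); p,R=q,G
E
python3 gob.py -46,40,265,0 -46,40,265,.35 -46,40,191,.35 10,40,161,.35 10,40,149,.35 -3,40,150,.2 -12,40,142,.1 -22,40,127,0 -22,40,110,0
```

```text
clock 16.9 box pos [-265.6  281.3  284.5] rot [-3.1397 -0.0055 -0.1696] F box [ 0.6  0.1 -3. ] w 0.0105 ff 98
-46,40,265,0 shift [ 89.4 313.8  19.4] turn [-0.003 -0.005  0.46 ]
-46,40,265,.35 shift [0. 0. 0.] turn [ 0.   -0.35  0.  ]
-46,40,191,.35 shift [25.4 -0.  69.5] turn [0. 0. 0.]
10,40,161,.35 shift [62.9  0.   9. ] turn [0. 0. 0.]
10,40,149,.35 shift [ 4.1 -0.  11.3] turn [0. 0. 0.]
-3,40,150,.2 shift [-12.6  -0.    3.5] turn [-0.    0.15  0.  ]
-12,40,142,.1 shift [-7.2  0.   9.6] turn [ 0.   0.1 -0. ]
-22,40,127,0 shift [-8.5  0.  15.9] turn [ 0.   0.1 -0. ]
-22,40,110,0 shift [ 0. -0. 17.] turn [0. 0. 0.]
```

```bash
python3 -m jog '[[[12,44,0,0,0,0,0],[12,44,0,0,0,0,0],[12,44,0,0,0,0,0],[12,44,0,0,0,0,0],[12,44,0,0,0,0,0]]]' && python3 -m jog '[[[15,46,0,0,0,0.11,0],[14,45,0,0,0,0.12,0],[0,0,0,0,0,0.12,0],[0,0,0,0,0,0.11,0],[0,0,10,0,0,0,0]]]' && python3 -m jog '[[[0,0,0,0,-0.12,0,0],[0,0,0,0,-0.12,0,0],[0,0,0,0,-0.11,0,0],[0,0,0,0,0,0,0]]]'; python3 gob.py -46,40,191,.35
```

```text
clock: 17.35
position: [0.5302, -0.1804, 0.28]
tool_rot: [-3.142, 0.001, -0.169]
force: [1.8, -0.0, -2.4]
grip_width: 0.0104
finger_force: 98.1
clock: 17.85
position: [0.5389, -0.2738, 0.2704]
tool_rot: [3.141, -0.0, -0.632]
force: [0.4, 0.6, -2.7]
grip_width: 0.0104
finger_force: 98.6
clock: 18.25
position: [0.539, -0.2738, 0.2681]
tool_rot: [-3.141, 0.355, -0.626]
force: [-1.1, 0.4, -3.2]
grip_width: 0.0108
finger_force: 98.6
clock 18.2 box pos [-52.1  38.4 268.1] rot [-3.1414  0.3553 -0.6263] F box [-1.1 -0.3 -3.2] w 0.0108 ff 99
-46,40,191,.35 shift [32.6 -1.6 70.2] turn [0.001 0.005 0.004]
```

Down to the pre-entry pose, then look.

```bash
python3 -m jog '[[[16,-1,35,0,0,0,0],[16,-1,35,0,0,0,0],[0,0,0,0,0,0,0]]]'; python3 gob.py -46,40,191,.35 10,40,161,.35
python3 - <<'E'
from look import *
import cv2
g=bot.grab_frame('side')
cv2.imwrite('pics/s6.png',cv2.resize(g['img'][200:390,250:450,::-1],None,fx=3,fy=3,interpolation=cv2.INTER_CUBIC))
print([(np.round(d['xyz'],4),round(d['conf'],2)) for d in bot.spot_point('bracket_0',g)][:3])
E
```

```text
clock: 18.55
position: [0.5433, -0.2742, 0.1895]
tool_rot: [3.141, 0.354, -0.627]
force: [-0.8, 1.5, -2.7]
grip_width: 0.0103
finger_force: 98.3
clock 18.6 box pos [-48.4  40.5 189.5] rot [ 3.1408  0.3544 -0.6268] F box [-1.6  0.8 -2.7] w 0.0103 ff 98
-46,40,191,.35 shift [ 1.8  0.5 -2.2] turn [0.002 0.004 0.003]
10,40,161,.35 shift [62.9  0.   9. ] turn [0. 0. 0.]
[(array([ 0.5122, -0.2467,  0.0972]), 0.64), (array([ 0.4605,  0.001 , -0.0012]), 0.62)]
```

View pics/s6.png

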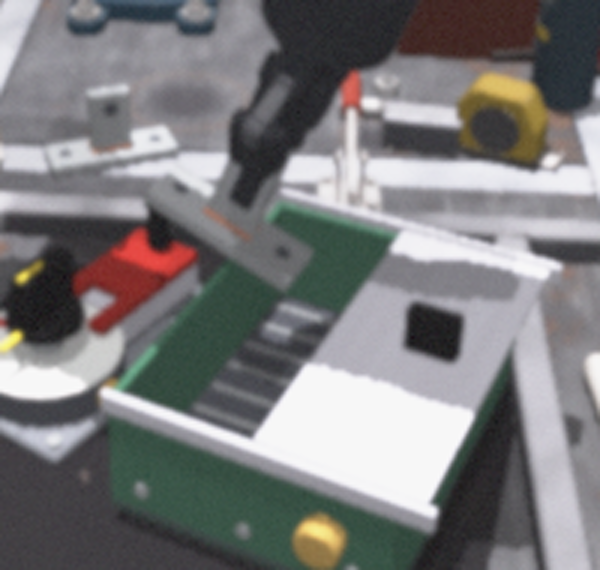

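```bash
python3 -m jog '[[[20,0,1,0,0,0,0],[15,0,2,0,0,0,0],[0,0,0,0,0,0,0]]]';python3 -m jog '[[[15,0,3,0,0,0,0],[13,0,2,0,0,0,0],[0,0,0,0,0,0,0]]]'; python3 gob.py  10,40,161,.35 10,40,149,.35
```

```text
clock: 18.95
position: [0.5718, -0.2952, 0.1808]
tool_rot: [-3.141, 0.347, -0.629]
force: [-0.6, 0.0, -2.4]
grip_width: 0.0106
finger_force: 98.4
clock: 19.25
position: [0.5912, -0.3092, 0.1662]
tool_rot: [-3.141, 0.348, -0.629]
force: [-0.0, 0.4, -2.1]
grip_width: 0.0102
finger_force: 98.4
clock 19.2 box pos [ 10.9  40.5 166.2] rot [-3.1413  0.3478 -0.6287] F box [-0.3  0.3 -2.1] w 0.0102 ff 98
10,40,161,.35 shift [0.9 0.5 5.2] turn [ 0.    -0.002  0.001]
10,40,149,.35 shift [ 4.1 -0.  11.3] turn [0. 0. 0.]
```

No contact so far. I keep lowering, then level.

```bash
python3 -m jog '[[[1,0,5,0,0,0,0],[0,0,0,0,0,0,0]]]';python3 -m jog '[[[4,0,11,0,0,0,0],[0,0,0,0,0,0,0]]]'; python3 gob.py  10,40,149,.35 -3,40,150,.2
```

```text
clock: 19.45
position: [0.5896, -0.3079, 0.1605]
tool_rot: [-3.141, 0.35, -0.629]
force: [-0.4, -0.1, -3.5]
grip_width: 0.0107
finger_force: 98.4
clock: 19.65
position: [0.5894, -0.3078, 0.147]
tool_rot: [3.141, 0.352, -0.629]
force: [0.1, 0.4, -3.5]
grip_width: 0.0101
finger_force: 98.4
clock 19.6 box pos [  8.7  40.6 147. ] rot [ 3.1414  0.3517 -0.6291] F box [-0.2  0.4 -3.5] w 0.0101 ff 98
10,40,149,.35 shift [ 0.6  0.6 -2.3] turn [0.001 0.002 0.001]
-3,40,150,.2 shift [-12.6  -0.    3.5] turn [-0.    0.15  0.  ]
```

```bash
python3 -m jog '[[[-12,0,1,0,0.15,0,0],[0,0,0,0,0,0,0]]]';python3 -m jog '[[[-7,0,9,0,0.1,0,0],[0,0,0,0,0,0,0]]]';python3 -m jog '[[[-9,0,16,0,0.1,0,0],[0,0,0,0,0,0,0]]]'; python3 gob.py  -22,40,127,0 -22,40,110,0
```

```text
clock: 19.85
position: [0.5783, -0.3002, 0.1507]
tool_rot: [3.141, 0.201, -0.629]
force: [-0.1, -1.1, -1.1]
grip_width: 0.0105
finger_force: 98.4
clock: 20.05
position: [0.5726, -0.2954, 0.1439]
tool_rot: [3.142, 0.104, -0.629]
force: [-0.9, 0.1, -1.7]
grip_width: 0.0107
finger_force: 98.4
clock: 20.25
position: [0.5639, -0.2891, 0.1279]
tool_rot: [3.141, 0.006, -0.629]
force: [-0.3, 0.4, -2.6]
grip_width: 0.0106
finger_force: 98.4
clock 20.2 box pos [-23.   40.7 127.9] rot [ 3.1411  0.0063 -0.6287] F box [-0.5  0.2 -2.6] w 0.0106 ff 98
-22,40,127,0 shift [1.  0.7 0.9] turn [0.001 0.006 0.001]
-22,40,110,0 shift [ 0. -0. 17.] turn [0. 0. 0.]
```

```bash
python3 -m jog '[[[3,0,8,0,0.006,0,0],[0,0,5,0,0,0,0],[0,0,0,0,0,0,0]]]';python3 -m jog '[[[0,0,4,0,0,0,0],[0,0,0,0,0,0,0]]]';python3 -m jog '[[[0,0,2,0,0,0,0],[0,0,0,0,0,0,0]]]'; python3 gob.py
```

```text
clock: 20.55
position: [0.568, -0.2924, 0.1151]
tool_rot: [3.141, -0.0, -0.63]
force: [0.1, 0.4, -2.6]
grip_width: 0.0104
finger_force: 98.4
clock: 20.75
position: [0.5681, -0.2926, 0.1133]
tool_rot: [-3.142, -0.002, -0.63]
force: [-6.3, 2.4, 19.2]
grip_width: 0.0105
finger_force: 102.0
clock: 20.95
position: [0.568, -0.2927, 0.1132]
tool_rot: [-3.141, -0.003, -0.63]
force: [-19.0, 9.1, 52.9]
grip_width: 0.0106
finger_force: 106.9
clock 20.9 box pos [-17.5  40.2 113.2] rot [-3.1412 -0.0029 -0.6301] F box [-20.7  -3.9  52.9] w 0.0106 ff 107
```

```bash
python3 -m jog '[[[0,0,-3,0,0,0,0],[0,0,0,0,0,0,0.4],[0,0,0,0,0,0,0.4],[0,0,-20,0,0,0,0.4],[0,0,-50,0,0,0,0.4]]]';python3 -m jog '[[[0,0,-50,0,0,0,0.4],[-45,-15,-20,0,0,-0.14,0.4],[-45,-20,0,0,0,-0.14,0.5],[-45,-20,0,0,0,-0.14,0.6],[-30,-20,0,0,0,-0.14,0.6]]]'
python3 - <<'E'
from look import *
import cv2
f=bot.grab_frame('top');g=bot.grab_frame('side')
a=np.hstack([cv2.resize(g['img'][220:380,240:440],(400,320)),cv2.resize(f['img'][170:330,370:570],(400,320)),])
b=np.hstack([cv2.resize(g['img'][190:270,220:350],(400,246)),cv2.resize(f['img'][230:320,220:366],(400,246))])
cv2.imwrite('pics/s7.png',np.vstack([a,b])[:,:,::-1])
for h in (f,g): print([(np.round(d['xyz'],4),round(d['conf'],2)) for d in bot.spot_point('bracket_0',h)][:3])
E
python3 go.py .46 0 .2 .2
```

```text
clock: 21.45
position: [0.5661, -0.2911, 0.1799]
tool_rot: [3.14, 0.005, -0.629]
force: [-0.2, -0.0, 0.8]
grip_width: 0.0339
finger_force: 0.0
clock: 21.95
position: [0.4478, -0.1538, 0.252]
tool_rot: [3.14, -0.001, -0.062]
force: [0.2, -0.1, -0.3]
grip_width: 0.0513
finger_force: 0.0
[(array([ 0.4608,  0.0006, -0.0011]), 0.97), (array([ 0.5651, -0.2858,  0.0127]), 0.65)]
[(array([ 0.4599,  0.002 , -0.0016]), 0.7), (array([ 0.5675, -0.2867,  0.0126]), 0.63)]
clock 22.1 pos [ 0.4499 -0.1555  0.2523] rot [ 3.1403 -0.0025 -0.0695] q [ 0.2353  0.3585 -0.0346  2.0349  0.0193  0.7458 -1.4515] F [ 0.4825 -0.5426  0.2959] w 0.0515 
d [  -0.9 -155.9   52.1] w [ 0.002 -0.002 -0.27 ]
```

View pics/s7.png

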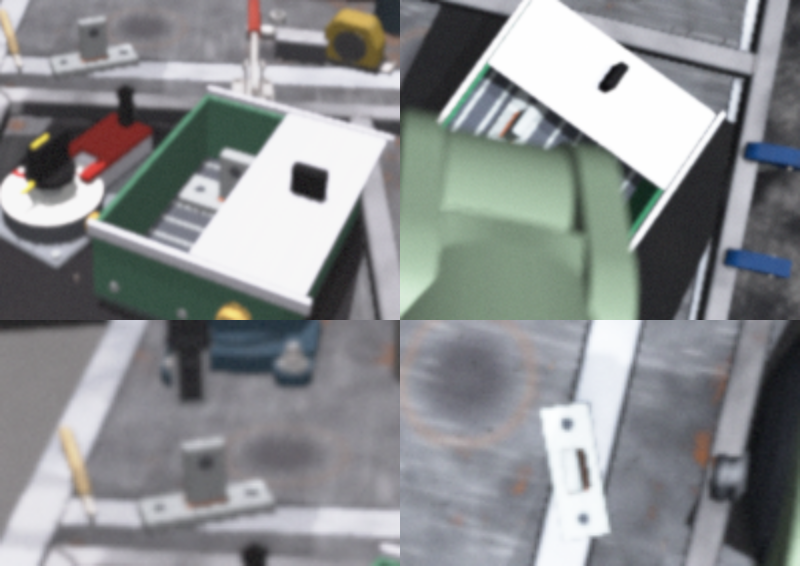

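```bash
python3 -m jog '[[[0,-40,0,0,0,0,0.6],[0,-40,0,0,0,0,0.6],[0,-40,10,0,0,0,0.6],[0,-36,40,0,0,0,0.6],[0,0,0,0,0,-0.12,0.6]]]' && python3 -m jog '[[[0,0,0,0,0,-0.13,0.6],[0,0,0,0,0,0,0.6]]]'
python3 - <<'E'
from look import *
g=bot.grab_frame('side')
print([(np.round(d['xyz'],4),round(d['conf'],2)) for d in bot.spot_point('bracket_0',g)][:3])
E
python3 go.py .4605 .001 .1 .18
```

```text
clock: 22.65
position: [0.4604, 0.0016, 0.2014]
tool_rot: [3.141, 0.002, 0.054]
force: [-0.1, -1.1, 1.1]
grip_width: 0.0517
finger_force: 0.0
clock: 22.85
position: [0.4613, -0.0028, 0.2041]
tool_rot: [3.14, -0.001, 0.182]
force: [-0.8, 0.6, -0.2]
grip_width: 0.0512
finger_force: 0.0
[(array([ 0.4586,  0.0003, -0.0028]), 0.97), (array([ 0.566 , -0.2869,  0.0134]), 0.76), (array([ 0.5568, -0.3319,  0.0137]), 0.43)]
clock 22.9 pos [ 0.4611 -0.0032  0.2045] rot [ 3.14   -0.0015  0.1749] q [-0.011   0.4201 -0.1411  2.1061  0.1016  0.62   -1.6185] F [ 0.1724 -0.2641 -0.3366] w 0.0516 
d [  0.   -4.4 104.5] w [ 0.002 -0.002 -0.005]
```

```bash
python3 -m jog '[[[-1,-4,30,0,0,0,0.6],[0,0,40,0,0,0,0.6],[0,0,34,0,0,0,0.6],[0,0,0,0,0,0,0.6]]]' 100; python3 go.py .46 .0007 .1 .18; python3 -m jog '[[[0,0,0,0,0,0,0],[0,0,0,0,0,0,0],[0,0,0,0,0,0,0],[0,0,0,0,0,0,0],[0,0,0,0,0,0,0]]]' 100;  python3 -m jog '[[[0,0,-20,0,0,0,0],[0,0,-40,0,0,0,0],[0,0,-50,0,0,0,0],[0,0,-50,0,0,0,0],[0,0,-20,0,0,0,0]]]'
python3 - <<'E'
from look import *
g=bot.grab_frame('side')
print([(np.round(d['xyz'],4),round(d['conf'],2)) for d in bot.spot_point('bracket_0',g)][:3])
E
python3 gob.py -46,-40,268,0
```

```text
clock: 23.35
position: [0.4576, 0.0007, 0.0977]
tool_rot: [3.14, 0.004, 0.177]
force: [-0.3, 0.8, 1.2]
grip_width: 0.0514
finger_force: 0.0
clock 23.4 pos [0.4576 0.0007 0.0977] rot [3.1399 0.0039 0.1771] q [-0.0597  0.6276 -0.0942  2.1621  0.1618  0.3621 -1.6814] F [-0.2909  0.7933  1.1501] w 0.0514 
d [ 2.3  0.4 -2.3] w [ 0.002  0.004 -0.003]
clock: 23.85
position: [0.4598, 0.0011, 0.1022]
tool_rot: [3.14, -0.004, 0.18]
force: [-2.1, 1.4, 13.6]
grip_width: 0.0106
finger_force: 98.6
clock: 24.35
position: [0.4593, 0.0012, 0.2858]
tool_rot: [3.139, -0.008, 0.18]
force: [-0.2, 0.3, -4.0]
grip_width: 0.0103
finger_force: 98.4
[(array([ 0.5658, -0.2849,  0.0119]), 0.71), (array([ 0.4584, -0.0005,  0.1812]), 0.55)]
clock 24.4 box pos [-278.3  213.7  284.3] rot [ 3.1391 -0.0079  0.1798] F box [ 0.2  0.1 -3.3] w 0.0107 ff 98
-46,-40,268,0 shift [-23.6 343.2  17. ] turn [-0.001 -0.009  0.81 ]
```

```bash
python3 -m jog '[[[-3,45,0,0,0,0,0],[-3,45,0,0,0,0,0],[-3,45,0,0,0,0,0],[-3,45,0,0,0,0,0],[-3,45,0,0,0,0,0]]]' && python3 -m jog '[[[-3,45,0,0,0,0,0],[-3,45,0,0,0,0,0],[-3,28,0,0,0,0.14,0],[0,0,0,0,0,0.14,0],[0,0,0,0,0,0.14,0]]]' && python3 -m jog '[[[0,0,0,0,0,0.14,0],[0,0,0,0,0,0.14,0],[0,0,8,0,0,0.11,0],[0,0,8,0,0,0,0],[0,0,0,0,0,0,0]]]'; python3 gob.py -48,-40,268,0
```

```text
clock: 24.95
position: [0.4837, -0.2245, 0.2803]
tool_rot: [3.14, -0.001, 0.18]
force: [1.7, 0.9, -3.2]
grip_width: 0.0105
finger_force: 98.8
clock: 25.45
position: [0.4958, -0.3413, 0.2798]
tool_rot: [3.141, -0.0, -0.247]
force: [1.0, -0.2, -3.8]
grip_width: 0.0104
finger_force: 98.9
clock: 25.95
position: [0.4961, -0.3399, 0.2634]
tool_rot: [3.141, 0.0, -0.626]
force: [-0.2, -0.1, -2.4]
grip_width: 0.0105
finger_force: 98.9
clock 25.9 box pos [-47.8 -40.3 263.4] rot [ 3.141   0.0005 -0.6256] F box [-0.1 -0.2 -2.4] w 0.0105 ff 99
-48,-40,268,0 shift [-0.2 -0.3 -4.6] turn [0.001 0.    0.004]
```

```bash
python3 -m jog '[[[0,0,0,0,-0.12,0.003,0],[0,0,0,0,-0.12,0,0],[0,0,0,0,-0.11,0,0],[12,0,34,0,0,0,0],[13,0,34,0,0,0,0]]]';python3 -m jog '[[[0,0,0,0,0,0,0]]]'; python3 gob.py -48,-40,192,.35 9,-40,166,.35
python3 - <<'E'
from look import *
g=bot.grab_frame('side');save('s8',g)
print([(np.round(d['xyz'],4),round(d['conf'],2)) for d in bot.spot_point('bracket_0',g)][:3])
E
```

```text
clock: 26.45
position: [0.4972, -0.3412, 0.1917]
tool_rot: [-3.14, 0.347, -0.629]
force: [0.1, -0.5, -5.1]
grip_width: 0.0105
finger_force: 99.1
clock: 26.55
position: [0.4954, -0.3397, 0.1886]
tool_rot: [-3.141, 0.354, -0.63]
force: [0.1, 0.3, -2.5]
grip_width: 0.0104
finger_force: 98.6
clock 26.6 box pos [-48.5 -40.6 188.6] rot [-3.1414  0.3544 -0.6298] F box [-0.1  0.3 -2.5] w 0.0104 ff 99
-48,-40,192,.35 shift [-0.7 -0.6 -3.3] turn [-0.     0.004  0.   ]
9,-40,166,.35 shift [62.5  0.   4.9] turn [0. 0. 0.]
[(array([ 0.565 , -0.2878,  0.0125]), 0.96), (array([ 0.4682, -0.3153,  0.0899]), 0.85), (array([ 0.6086, -0.37  ,  0.1028]), 0.41)]
```

```bash
python3 -m jog '[[[20,0,1,0,0,0,0],[15,0,1,0,0,0,0],[0,0,0,0,0,0,0]]]';python3 -m jog '[[[15,0,1,0,0,0,0],[13,0,1,0,0,0,0],[0,0,0,0,0,0,0]]]';python3 gob.py  9,-40,160,.35; python3 -m jog '[[[0,0,5,0,0,0,0],[0,0,0,0,0,0,0]]]'; python3 gob.py  9,-40,147,.35 -3,-40,150,.2
```

```text
clock: 26.95
position: [0.5243, -0.3607, 0.1806]
tool_rot: [-3.141, 0.345, -0.631]
force: [-1.3, 0.8, -3.0]
grip_width: 0.0106
finger_force: 98.8
clock: 27.25
position: [0.5443, -0.3755, 0.1688]
tool_rot: [-3.141, 0.346, -0.632]
force: [-0.8, 0.6, -4.0]
grip_width: 0.0108
finger_force: 98.8
clock 27.2 box pos [ 12.1 -40.6 168.8] rot [-3.1415  0.3458 -0.6316] F box [-1. -0. -4.] w 0.0108 ff 99
9,-40,160,.35 shift [ 0.1 -0.6  9.3] turn [-0.001 -0.004 -0.002]
clock: 27.45
position: [0.5417, -0.3735, 0.1633]
tool_rot: [3.142, 0.348, -0.632]
force: [-0.3, -0.6, -3.1]
grip_width: 0.0108
finger_force: 98.8
clock 27.4 box pos [  8.8 -40.6 163.3] rot [ 3.1415  0.3479 -0.6321] F box [ 0.1 -0.6 -3.1] w 0.0108 ff 99
9,-40,147,.35 shift [ 5.8 -0.6 15.2] turn [-0.001 -0.002 -0.002]
-3,-40,150,.2 shift [-12.3  -0.    1.3] turn [-0.    0.15  0.  ]
```

```bash
python3 -m jog '[[[5,0,14,0,0,0,0],[0,0,0,0,0,0,0]]]';python3 -m jog '[[[-12,0,1,0,0.15,0,0],[0,0,0,0,0,0,0]]]';python3 -m jog '[[[-7,0,9,0,0.1,0,0],[0,0,0,0,0,0,0]]]';python3 -m jog '[[[-9,0,14,0,0.1,0,0],[0,0,0,0,0,0,0]]]'; python3 gob.py  -20,-40,117,0
```

```text
clock: 27.65
position: [0.5409, -0.3728, 0.1463]
tool_rot: [3.141, 0.352, -0.632]
force: [-5.4, 3.9, -5.4]
grip_width: 0.0104
finger_force: 98.6
clock: 27.85
position: [0.5302, -0.3657, 0.1498]
tool_rot: [3.141, 0.2, -0.633]
force: [0.5, 0.1, -1.6]
grip_width: 0.0105
finger_force: 98.8
clock: 28.05
position: [0.5246, -0.361, 0.1431]
tool_rot: [3.141, 0.102, -0.632]
force: [-0.6, -0.0, -3.0]
grip_width: 0.0105
finger_force: 98.8
clock: 28.25
position: [0.5162, -0.3548, 0.1294]
tool_rot: [3.141, 0.005, -0.632]
force: [-1.6, 0.1, -3.2]
grip_width: 0.0105
finger_force: 98.8
clock 28.2 box pos [-22.8 -40.5 129.4] rot [ 3.1412  0.0048 -0.6322] F box [-1.4 -0.8 -3.2] w 0.0105 ff 99
-20,-40,117,0 shift [ 2.9 -0.5 12.4] turn [ 0.     0.005 -0.002]
```

```bash
python3 -m jog '[[[3,0,8,0,0.005,0,0],[0,0,4,0,0,0,0],[0,0,0,0,0,0,0]]]';python3 -m jog '[[[0,0,3,0,0,0,0],[0,0,0,0,0,0,0]]]'; python3 -m jog '[[[0,0,1,0,0,0,0],[0,0,0,0,0,0,0]]]'; python3 gob.py
```

```text
clock: 28.55
position: [0.5205, -0.358, 0.1177]
tool_rot: [3.141, -0.001, -0.632]
force: [0.3, 0.1, -4.3]
grip_width: 0.0104
finger_force: 98.8
clock: 28.75
position: [0.5202, -0.3578, 0.1152]
tool_rot: [3.141, -0.002, -0.632]
force: [0.2, 0.1, -3.2]
grip_width: 0.0103
finger_force: 98.8
clock: 28.95
position: [0.5202, -0.3577, 0.1146]
tool_rot: [3.141, -0.003, -0.632]
force: [0.7, 0.7, -3.6]
grip_width: 0.0105
finger_force: 98.8
clock 28.9 box pos [-17.8 -40.5 114.6] rot [ 3.1414 -0.0029 -0.6322] F box [ 0.2  0.9 -3.6] w 0.0105 ff 99
```

```bash
python3 -m jog '[[[0,0,1,0,0,0,0],[0,0,0.5,0,0,0,0],[0,0,0,0,0,0,0.4],[0,0,0,0,0,0,0.4],[0,0,-20,0,0,0,0.4]]]';python3 -m jog '[[[0,0,-50,0,0,0,0.4],[0,0,-50,0,0,0,0.4],[-20,-45,0,0,0,0,0.4],[-20,-45,0,0,0,0,0.5],[-20,-45,0,0,0,0,0.6]]]';python3 -m jog '[[[-20,-45,0,0,0,0,0.6],[0,-45,0,0,0,0,0.6],[0,0,0,0,0,0,0.6]]]'
python3 - <<'E'
from look import *
import cv2
f=bot.grab_frame('top');g=bot.grab_frame('side')
a=np.hstack([cv2.resize(g['img'][220:380,240:440],(400,320)),cv2.resize(f['img'][170:330,370:570],(400,320)),])
cv2.imwrite('pics/s9.png',a[:,:,::-1])
for h in (f,g):
  for q in ('bracket_0','cover_grip'): print([(np.round(d['xyz'],4),round(d['conf'],2)) for d in bot.spot_point(q,h)][:3])
E
python3 gob.py 57,0,250,0
```

```text
clock: 29.45
position: [0.5193, -0.3571, 0.1314]
tool_rot: [3.141, 0.0, -0.632]
force: [-1.0, 0.4, -0.1]
grip_width: 0.0344
finger_force: 0.0
clock: 29.95
position: [0.5515, -0.2116, 0.2334]
tool_rot: [-3.141, -0.004, -0.633]
force: [0.9, -1.0, -0.0]
grip_width: 0.0515
finger_force: 0.0
clock: 30.25
position: [0.5912, -0.1222, 0.2328]
tool_rot: [-3.139, -0.003, -0.624]
force: [-0.3, -1.2, -0.6]
grip_width: 0.0513
finger_force: 0.0
[(array([ 0.5671, -0.2882,  0.0126]), 0.72), (array([ 0.522 , -0.3565,  0.0111]), 0.61)]
[(array([ 0.605 , -0.3711,  0.1005]), 0.96)]
[(array([ 0.5672, -0.2827,  0.0125]), 0.8), (array([ 0.5228, -0.3594,  0.0102]), 0.62), (array([ 0.3782, -0.2957,  0.0604]), 0.41)]
[(array([ 0.6047, -0.3692,  0.1038]), 0.68)]
clock 30.6 box pos [-97.3 183.4 232.8] rot [ 3.141  -0.0032 -0.6342] F box [ 0.  -1.2  0.9] w 0.0513 ff 0
57,0,250,0 shift [155.1 182.7 -16.6] turn [ 0.001 -0.003 -0.004]
```

View pics/s9.png

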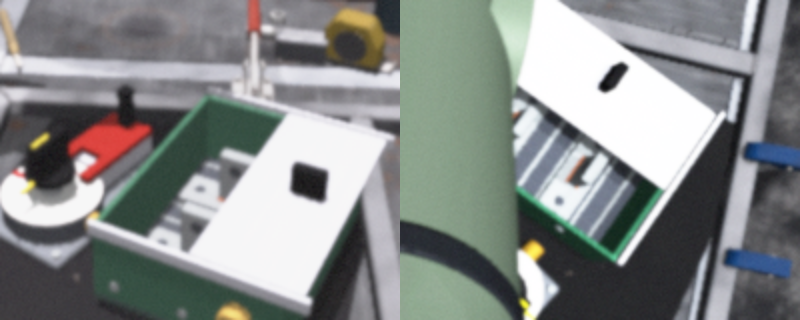

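Both brackets lie flat. The cover grip is at box x 58 mm. Now I shut the cover.

```bash
python3 -m jog '[[[39,46,0,0,0,0,0.6],[39,46,0,0,0,0,0.6],[39,46,0,0,0,0,0.6],[38,45,0,0,0,0,0.6],[0,0,0,0,0,0,0.6]]]'; python3 gob.py 57,0,165,0
```

```text
clock: 31.05
position: [0.5996, -0.337, 0.2331]
tool_rot: [3.138, -0.005, -0.642]
force: [-1.8, -0.3, -0.0]
grip_width: 0.051
finger_force: 0.0
clock 31.1 box pos [ 34.2  23.  233.1] rot [ 3.1376 -0.0048 -0.6415] F box [-1.2 -1.3 -0. ] w 0.0510 ff 0
57,0,165,0 shift [22.8 22.5 68.3] turn [ 0.004 -0.005 -0.012]
```

```bash
python3 -m jog '[[[22,22,0,0,0,-0.01,0.6],[0,0,35,0,0,0,0.6],[0,0,32,0,0,0,0.6],[0,0,0,0,0,0,0.6]]]';python3 gob.py 57,0,165,0; python3 -m jog '[[[0,0,0,0,0,0,0],[0,0,0,0,0,0,0],[0,0,0,0,0,0,0],[0,0,0,0,0,0,0],[0,0,0,0,0,0,0]]]' 60; python3 -m jog '[[[-20,0,0,0,0,0,0],[-20,0,0,0,0,0,0],[-20,0,0,0,0,0,0],[-15,0,0,0,0,0,0],[0,0,0,0,0,0,0]]]';python3 gob.py
```

```text
clock: 31.45
position: [0.605, -0.359, 0.1621]
tool_rot: [3.14, 0.003, -0.624]
force: [-0.6, 0.1, 0.1]
grip_width: 0.0516
finger_force: 0.0
clock 31.4 box pos [ 51.4   8.4 162.1] rot [ 3.1403  0.0034 -0.6237] F box [-0.6 -0.2  0.1] w 0.0516 ff 0
57,0,165,0 shift [ 5.5  8.5 -2.9] turn [0.001 0.003 0.006]
clock: 31.95
position: [0.6036, -0.3655, 0.1689]
tool_rot: [3.133, -0.005, -0.627]
force: [-22.2, -23.8, 6.7]
grip_width: 0.0106
finger_force: 61.0
clock: 32.45
position: [0.542, -0.321, 0.1689]
tool_rot: [3.134, -0.006, -0.628]
force: [-21.2, -28.3, 6.2]
grip_width: 0.0104
finger_force: 61.1
clock 32.5 box pos [-21.9   2.  168.9] rot [ 3.1341 -0.0055 -0.6277] F box [ -0.5 -35.4   6.2] w 0.0104 ff 61
```

```bash
python3 -m jog '[[[0,6,0,0,0,0,0],[0,0,0,0,0,0,0]]]';python3 -m jog '[[[-5,0,0,0,0,0,0],[0,0,0,0,0,0,0]]]';python3 gob.py;python3 -m jog '[[[-4,0,0,0,0,0,0],[0,0,0,0,0,0,0]]]';python3 gob.py;python3 -m jog '[[[-3,0,0,0,0,0,0],[0,0,0,0,0,0,0]]]';python3 gob.py
```

```text
clock: 32.65
position: [0.5427, -0.3224, 0.1688]
tool_rot: [3.141, -0.007, -0.624]
force: [-7.5, -6.0, 11.2]
grip_width: 0.0103
finger_force: 62.1
clock: 32.85
position: [0.5386, -0.3194, 0.1688]
tool_rot: [3.14, -0.007, -0.624]
force: [-7.2, -7.7, 11.1]
grip_width: 0.0105
finger_force: 62.1
clock 32.9 box pos [-25.6   1.3 168.8] rot [ 3.1401 -0.007  -0.6241] F box [ -1.3 -10.4  11.1] w 0.0105 ff 62
clock: 33.05
position: [0.5354, -0.3171, 0.1688]
tool_rot: [3.14, -0.007, -0.624]
force: [-7.1, -6.8, 10.9]
grip_width: 0.0105
finger_force: 62.1
clock 33.0 box pos [-29.5   1.3 168.8] rot [ 3.1401 -0.0071 -0.624 ] F box [-1.8 -9.7 10.9] w 0.0105 ff 62
clock: 33.25
position: [0.5333, -0.3155, 0.1688]
tool_rot: [3.14, -0.008, -0.624]
force: [-4.0, -8.1, 7.4]
grip_width: 0.0103
finger_force: 61.8
clock 33.2 box pos [-32.1   1.3 168.8] rot [ 3.1402 -0.008  -0.624 ] F box [ 1.5 -8.9  7.4] w 0.0103 ff 62
```

```bash
python3 -m jog '[[[-3,0,0,0,0,0,0],[0,0,0,0,0,0,0]]]';python3 gob.py;python3 -m jog '[[[-3,0,0,0,0,0,0],[0,0,0,0,0,0,0]]]';python3 gob.py
```

```text
clock: 33.45
position: [0.5329, -0.3152, 0.1689]
tool_rot: [3.14, -0.014, -0.624]
force: [14.0, -21.6, -10.6]
grip_width: 0.0103
finger_force: 60.2
clock 33.5 box pos [-32.6   1.3 168.9] rot [ 3.1403 -0.014  -0.6241] F box [ 24.   -9.2 -10.6] w 0.0103 ff 60
clock: 33.65
position: [0.5321, -0.3147, 0.1691]
tool_rot: [3.14, -0.019, -0.624]
force: [27.6, -31.1, -23.7]
grip_width: 0.0104
finger_force: 59.9
clock 33.6 box pos [-33.6   1.3 169.1] rot [ 3.1404 -0.0189 -0.624 ] F box [ 40.6  -8.9 -23.7] w 0.0104 ff 60
```

```bash
python3 -m jog '[[[0,0,0,0,0,0,0.6],[0,0,0,0,0,0,0.6],[0,0,-40,0,0,0,0.6],[0,0,-50,0,0,-0.14,0.6],[0,0,0,0,0,-0.14,0.6]]]';python3 -m jog '[[[0,-40,0,0,0,-0.14,0.6],[0,-40,0,0,0,-0.14,0.6],[0,-40,0,0,0,-0.14,0.6],[0,0,0,0,0,-0.14,0.6],[0,0,0,0,0,-0.14,0.6]]]';python3 -m jog '[[[0,0,0,0,0,-0.14,0.6],[0,0,0,0,0,-0.14,0.6],[0,0,0,0,0,-0.14,0.6],[0,0,0,0,0,0,0.6]]]'
python3 - <<'E'
from look import *
f=bot.grab_frame('top');g=bot.grab_frame('side');save('t10',f)
for h in (f,g):
  for q in ('cover_grip','knob_grip','pointer_tip','mark_tip','lock_grip'): print(q,[(np.round(d['xyz'],4),round(d['conf'],2)) for d in bot.spot_point(q,h)][:2])
E
python3 go.py .4015 -.2692 .2 .83
```

```text
clock: 34.15
position: [0.5299, -0.3106, 0.2631]
tool_rot: [3.139, -0.012, -0.337]
force: [-0.2, -1.3, -0.0]
grip_width: 0.051
finger_force: 0.0
clock: 34.65
position: [0.5524, -0.1913, 0.2571]
tool_rot: [3.138, -0.003, 0.366]
force: [0.3, -0.3, 0.4]
grip_width: 0.0515
finger_force: 0.0
clock: 35.05
position: [0.552, -0.1929, 0.2568]
tool_rot: [3.138, -0.001, 0.78]
force: [-0.0, -0.3, 0.8]
grip_width: 0.0514
finger_force: 0.0
cover_grip []
knob_grip []
pointer_tip []
mark_tip [(array([ 0.3744, -0.2447,  0.0354]), 0.4)]
lock_grip [(array([ 0.4821, -0.1891,  0.0763]), 0.97), (array([ 0.3751, -0.2449,  0.0334]), 0.57)]
cover_grip [(array([ 0.5394, -0.3183,  0.1055]), 0.84)]
knob_grip [(array([ 0.4011, -0.2677,  0.0813]), 0.96)]
pointer_tip [(array([ 0.3758, -0.2921,  0.0572]), 0.8)]
mark_tip [(array([ 0.3745, -0.2428,  0.0342]), 0.87)]
lock_grip [(array([ 0.4756, -0.193 ,  0.0805]), 0.64)]
clock 35.6 pos [ 0.552  -0.1927  0.2557] rot [ 3.1386 -0.0002  0.7774] q [ 0.3881  0.5178 -0.2168  1.751   0.1399  0.8852 -0.6831] F [0.6688 0.9899 0.8567] w 0.0510 
d [-160.9  -51.3   55.6] w [ 0.003 -0.    -0.053]
```

```bash
python3 -m jog '[[[-40,-13,0,0,0,-0.05,0.6],[-40,-13,0,0,0,0,0.6],[-40,-12,0,0,0,0,0.6],[-40,-12,20,0,0,0,0.6],[0,0,20,0,0,0,0.6]]]';python3 -m jog '[[[0,0,0,0,0,0,0.6]]]';python3 go.py .4013 -.2688 .142 .83
python3 - <<'E'
from look import *
g=bot.grab_frame('side')
for q in ('knob_grip','pointer_tip','mark_tip'): print(q,[(np.round(d['xyz'],4),round(d['conf'],2)) for d in bot.spot_point(q,g)][:2])
E
```

```text
clock: 36.15
position: [0.4018, -0.2781, 0.2157]
tool_rot: [3.138, 0.002, 0.822]
force: [0.4, -0.6, -0.4]
grip_width: 0.0514
finger_force: 0.0
clock: 36.25
position: [0.4047, -0.2752, 0.2142]
tool_rot: [3.141, 0.001, 0.826]
force: [-0.6, 0.3, 0.8]
grip_width: 0.051
finger_force: 0.0
clock 36.2 pos [ 0.4047 -0.2752  0.2142] rot [3.1412 0.0006 0.8259] q [ 0.6406  0.4442 -0.2126  2.0261  0.1448  0.685  -0.4092] F [-0.6003  0.264   0.7699] w 0.0510 
d [ 2.4 -6.9 72.2] w [ 0.     0.001 -0.004]
knob_grip [(array([ 0.4023, -0.2678,  0.0795]), 0.75)]
pointer_tip [(array([ 0.375 , -0.2939,  0.058 ]), 0.97)]
mark_tip [(array([ 0.3759, -0.2453,  0.0361]), 0.95)]
```

```bash
python3 -m jog '[[[2,-7,30,0,0,0,0.6],[0,0,30,0,0,0,0.6],[0,0,12,0,0,0,0.6],[0,0,0,0,0,0,0.6]]]';python3 go.py .4015 -.2686 .142 .82; python3 -m jog '[[[0,0,0,0,0,0,0.3],[0,0,0,0,0,0,0.3],[0,0,0,0,0,0,0.3]]]' 40;python3 go.py .4015 -.2686 .142 .82
```

```text
clock: 36.85
position: [0.4026, -0.2685, 0.143]
tool_rot: [3.14, 0.0, 0.829]
force: [0.5, -0.3, 0.6]
grip_width: 0.051
finger_force: 0.0
clock 36.9 pos [ 0.4026 -0.2685  0.143 ] rot [3.1403 0.0003 0.8286] q [ 0.6016  0.5619 -0.1787  2.083   0.1962  0.5109 -0.4638] F [ 0.4569 -0.3025  0.6244] w 0.0510 
d [-0.8 -0.7  1. ] w [0.001 0.    0.009]
clock: 37.15
position: [0.4028, -0.2692, 0.1446]
tool_rot: [3.137, -0.0, 0.828]
force: [-0.7, -0.0, -0.0]
grip_width: 0.0257
finger_force: 0.0
clock 37.1 pos [ 0.4028 -0.2692  0.1446] rot [ 3.137  -0.0004  0.8276] q [ 0.6029  0.5586 -0.179   2.083   0.1961  0.5108 -0.4637] F [-0.7265 -0.0277 -0.0372] w 0.0257 
d [-0.5 -1.4  2.6] w [ 0.005 -0.     0.008]
```

```bash
python3 -m jog '[[[-1,-1,3,0,0,0,0],[0,0,0,0,0,0,0],[0,0,0,0,0,0,0],[0,0,0,0,0,0,0]]]' 40;python3 go.py .4015 -.2686 .142 .82; python3 -m jog '[[[0,0,0,0,0,0.1,0],[0,0,0,0,0,0.14,0],[0,0,0,0,0,0.14,0],[0,0,0,0,0,0.14,0],[0,0,0,0,0,0.14,0]]]';python3 -m jog '[[[0,0,0,0,0,0.14,0],[0,0,0,0,0,0.14,0],[0,0,0,0,0,0.14,0],[0,0,0,0,0,0.14,0],[0,0,0,0,0,0.14,0]]]';python3 -m jog '[[[0,0,0,0,0,0.1,0],[0,0,0,0,0,0,0],[0,0,0,0,0,0,0]]]'
python3 go.py .4015 -.2686 .142 .82
python3 - <<'E'
from look import *
import cv2
f=bot.grab_frame('top');g=bot.grab_frame('side')
a=np.hstack([cv2.resize(g['img'][260:360,220:320],(400,400),interpolation=2),cv2.resize(f['img'][260:360,370:470],(400,400),interpolation=2)])
cv2.imwrite('pics/s11.png',a[:,:,::-1])
for h in (f,g):
  for q in ('knob_grip','pointer_tip','mark_tip'): print(q,[(np.round(d['xyz'],4),round(d['conf'],2)) for d in bot.spot_point(q,h)][:2])
E
```

```text
clock: 37.55
position: [0.401, -0.2687, 0.1415]
tool_rot: [3.138, -0.0, 0.828]
force: [-5.9, 6.0, 24.8]
grip_width: 0.0133
finger_force: 40.1
clock 37.5 pos [ 0.401  -0.2687  0.1415] rot [ 3.1384 -0.0001  0.8278] q [ 0.6026  0.563  -0.1773  2.088   0.1983  0.5029 -0.4648] F [-5.8576  5.9686 24.8456] w 0.0133 
d [ 0.5  0.3 -0.5] w [ 0.003 -0.     0.008]
clock: 38.05
position: [0.4009, -0.2687, 0.1415]
tool_rot: [3.139, -0.002, 0.162]
force: [-5.7, 6.5, 24.8]
grip_width: 0.0136
finger_force: 40.1
clock: 38.55
position: [0.4009, -0.2687, 0.1415]
tool_rot: [-3.141, -0.003, -0.538]
force: [-6.3, 7.0, 24.9]
grip_width: 0.0134
finger_force: 40.3
clock: 38.85
position: [0.4009, -0.2686, 0.1414]
tool_rot: [-3.141, -0.003, -0.632]
force: [-6.0, 6.8, 26.2]
grip_width: 0.0135
finger_force: 40.6
clock 38.9 pos [ 0.4009 -0.2686  0.1414] rot [-3.1412 -0.0027 -0.6324] q [ 0.3076  0.5761  0.2118  2.1032 -0.2494  0.4827 -1.4956] F [-5.9959  6.8063 26.2052] w 0.0135 
d [ 0.5 -0.4 -0.6] w [ 0.002 -0.003 -1.452]
knob_grip [(array([ 0.4004, -0.2685,  0.0842]), 0.45), (array([ 0.3718, -0.2434,  0.0555]), 0.16)]
pointer_tip [(array([ 0.3731, -0.246 ,  0.0568]), 0.54)]
mark_tip [(array([ 0.3776, -0.2417,  0.0372]), 0.97)]
knob_grip [(array([ 0.4019, -0.2686,  0.0816]), 0.87)]
pointer_tip [(array([ 0.369 , -0.2428,  0.0588]), 0.57)]
mark_tip [(array([ 0.3757, -0.2444,  0.0373]), 0.63), (array([ 0.3701, -0.2436,  0.0594]), 0.61)]
```

View pics/s11.png

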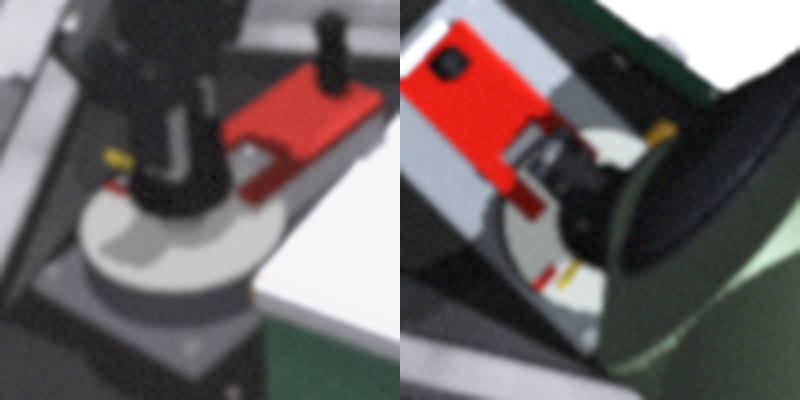

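Run:
```python
from look import *
f=bot.grab_frame('top');k=np.array([.4010,-.2687])
def A(px,z):
    d=atz(f,px,z)[:2]-k;return np.degrees(np.arctan2(d[1],d[0])),np.linalg.norm(d)
for z in (.053,.057,.06): print('ptr',A((412,331),z),A((412.5,328.5),z))
for p in ((405,332),(406,329.5)): print('mark',A(p,.035))
im=f['img'].astype(int)[300:345,385:435]
r=(im[:,:,0]>130)&(im[:,:,1]<80)&(im[:,:,2]<80);y=(im[:,:,0]>140)&(im[:,:,1]>120)&(im[:,:,2]<90)
for n,m,z in(('red',r,.035),('yel',y,.057)):
    ys,xs=np.where(m);ys=ys+300;xs=xs+385
    if n=='red': ok=(ys>322);ys,xs=ys[ok],xs[ok]
    print(n,len(xs),xs.mean(),ys.mean(),A((xs.mean(),ys.mean()),z))
```

```text
ptr (np.float64(150.13350281320928), np.float64(0.03578436979211743)) (np.float64(147.36692666215416), np.float64(0.031127081053753575))
ptr (np.float64(148.7324454757876), np.float64(0.03594502178293244)) (np.float64(145.78892168131298), np.float64(0.031350599932091966))
ptr (np.float64(147.69029442556914), np.float64(0.03607950246143052)) (np.float64(144.62074369277053), np.float64(0.0315336464961854))
mark (np.float64(140.8566122350113), np.float64(0.04435878994032956))
mark (np.float64(138.64648859641292), np.float64(0.03929194891144636))
red 10 405.1 329.5 (np.float64(136.74806909962388), np.float64(0.040499767834552496))
yel 4 412.0 327.5 (np.float64(142.2687372653), np.float64(0.030356077123989533))
```

```bash
python3 -m jog '[[[0,0,0,0,0,0.06,0],[0,0,0,0,0,0.055,0],[0,0,0,0,0,0,0],[0,0,0,0,0,0,0]]]';python3 -m jog '[[[0,0,0,0,0,0,0.5],[0,0,0,0,0,0,0.5],[0,0,-40,0,0,0,0.5],[0,0,-50,0,0,0,0.5]]]';python3 -m jog '[[[30,-45,0,0,0,0,0.5],[30,-45,0,0,0,0,0.5],[0,0,0,0,0,0,0.5]]]'
python3 - <<'E'
from look import *
import cv2
f=bot.grab_frame('top');g=bot.grab_frame('side')
a=np.hstack([cv2.resize(g['img'][260:360,220:320],(400,400),interpolation=2),cv2.resize(f['img'][260:360,370:470],(400,400),interpolation=2)])
cv2.imwrite('pics/s12.png',a[:,:,::-1])
for h in (f,g):
  for q in ('knob_grip','pointer_tip','mark_tip','lock_grip','cover_grip'): print(q,[(np.round(d['xyz'],4),round(d['conf'],2)) for d in bot.spot_point(q,h)][:2])
E
python3 go.py .479 -.191 .2 -.78
```

```text
clock: 39.7
position: [0.4009, -0.2686, 0.1414]
tool_rot: [-3.141, -0.003, -0.747]
force: [-5.7, 7.2, 27.5]
grip_width: 0.013
finger_force: 40.6
clock: 40.1
position: [0.3999, -0.2685, 0.2303]
tool_rot: [3.14, 0.001, -0.748]
force: [1.0, -0.1, 0.5]
grip_width: 0.0428
finger_force: 0.0
clock: 40.4
position: [0.5035, -0.2426, 0.231]
tool_rot: [-3.139, -0.005, -0.741]
force: [-1.4, 0.0, 0.2]
grip_width: 0.0425
finger_force: 0.0
knob_grip []
pointer_tip []
mark_tip [(array([ 0.3751, -0.2448,  0.0365]), 0.51)]
lock_grip [(array([ 0.4802, -0.1914,  0.0727]), 0.96)]
cover_grip []
knob_grip [(array([ 0.4045, -0.2692,  0.0828]), 0.75)]
pointer_tip [(array([ 0.3719, -0.2407,  0.0586]), 0.63), (array([ 0.5387, -0.3189,  0.1005]), 0.61)]
mark_tip [(array([ 0.379 , -0.2398,  0.0388]), 0.77)]
lock_grip []
cover_grip []
clock 41.0 pos [ 0.4979 -0.2456  0.2308] rot [-3.1415 -0.0031 -0.7476] q [ 0.1175  0.5253  0.3241  1.8704 -0.228   0.7789 -1.7549] F [-0.8026  0.1168 -0.3526] w 0.0426 
d [-51.1 -27.2  30.7] w [-0.    -0.003  0.032]
```

View pics/s12.png

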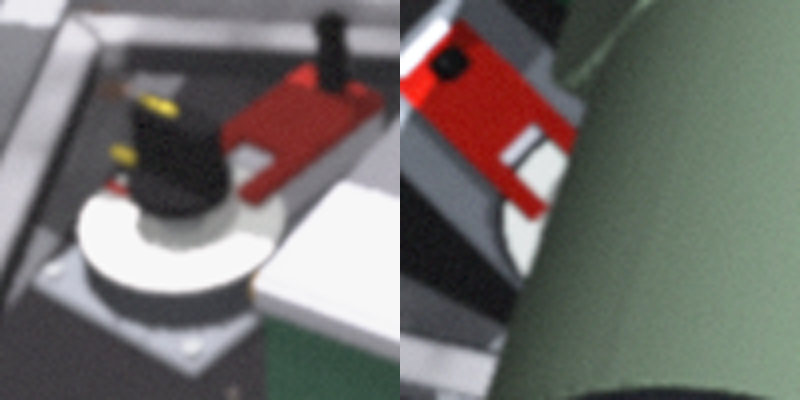

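```bash
python3 -m jog '[[[-26,-14,0,0,0,0.02,0.5],[-25,-13,0,0,0,0,0.5],[0,0,30,0,0,0,0.5],[0,0,0,0,0,0,0.5]]]';python3 go.py .4792 -.1915 .138 -.772
python3 - <<'E'
from look import *
f=bot.grab_frame('top');g=bot.grab_frame('side')
for h in (f,g):
  for q in ('knob_grip','pointer_tip','mark_tip','lock_grip','cover_grip'): print(q,[(np.round(d['xyz'],4),round(d['conf'],2)) for d in bot.spot_point(q,h)][:2])
E
```

```text
clock: 41.4
position: [0.4786, -0.1899, 0.1987]
tool_rot: [3.14, -0.0, -0.766]
force: [1.1, -1.0, 0.1]
grip_width: 0.0428
finger_force: 0.0
clock 41.4 pos [ 0.4786 -0.1899  0.1987] rot [ 3.1402 -0.     -0.766 ] q [ 0.0316  0.5208  0.3101  1.9934 -0.247   0.6637 -1.838 ] F [ 1.0763 -0.9784  0.0676] w 0.0428 
d [ 1.5  0.7 60.7] w [ 0.001 -0.     0.006]
knob_grip []
pointer_tip []
mark_tip []
lock_grip []
cover_grip []
knob_grip []
pointer_tip [(array([ 0.3743, -0.242 ,  0.0596]), 0.97)]
mark_tip [(array([ 0.3754, -0.243 ,  0.0357]), 0.91)]
lock_grip [(array([ 0.4767, -0.193 ,  0.0803]), 0.84)]
cover_grip [(array([ 0.5384, -0.3146,  0.1042]), 0.75)]
```

Pointer and mark agree within 2 mm in the side view. Now I grip the post and slide the fork.

```bash
python3 -m jog '[[[1,1,30,0,0,0,0.5],[0,0,30,0,0,0,0.5],[0,0,0,0,0,0,0.5]]]';python3 go.py .4792 -.1915 .138 -.772;python3 -m jog '[[[0,0,0,0,0,0,0],[0,0,0,0,0,0,0],[0,0,0,0,0,0,0],[0,0,0,0,0,0,0]]]' 40;python3 go.py .4792 -.1915 .138 -.772; python3 -m jog '[[[0,12,0,0,0,0,0],[0,12,0,0,0,0,0],[0,12,0,0,0,0,0],[0,4,0,0,0,0,0],[0,0,0,0,0,0,0]]]'; python3 go.py .4792 -.1915 .138 -.772
```

```text
clock: 42.3
position: [0.4784, -0.192, 0.1381]
tool_rot: [3.14, 0.001, -0.767]
force: [-0.0, -0.5, 0.6]
grip_width: 0.0426
finger_force: 0.0
clock 42.3 pos [ 0.4784 -0.192   0.1381] rot [ 3.1395  0.0011 -0.7673] q [ 0.077   0.624   0.2574  2.02   -0.2937  0.5343 -1.7957] F [-0.0312 -0.5489  0.6353] w 0.0426 
d [ 0.3 -0.9  0.1] w [0.002 0.001 0.005]
clock: 42.7
position: [0.4803, -0.1926, 0.1419]
tool_rot: [-3.14, -0.005, -0.767]
force: [-1.5, -0.0, 9.6]
grip_width: 0.0127
finger_force: 43.8
clock 42.7 pos [ 0.4803 -0.1926  0.1419] rot [-3.1404 -0.0047 -0.7674] q [ 0.0756  0.6176  0.2597  2.0178 -0.293   0.5363 -1.7963] F [-1.4526 -0.0037  9.5999] w 0.0127 
d [-1.6 -0.   3.9] w [-0.001 -0.005  0.005]
clock: 43.2
position: [0.4518, -0.2217, 0.1418]
tool_rot: [-3.141, -0.004, -0.768]
force: [-3.5, 2.3, 11.7]
grip_width: 0.0132
finger_force: 44.1
clock 43.2 pos [ 0.4518 -0.2217  0.1418] rot [-3.1407 -0.0039 -0.7683] q [ 0.1523  0.6015  0.2503  2.0531 -0.2867  0.5154 -1.7285] F [-3.5308  2.3079 11.6864] w 0.0132 
d [ -1.3 -40.8   3.8] w [-0.001 -0.004  0.004]
```

```bash
python3 -m jog '[[[0,3,0,0,0,0,0],[0,0,0,0,0,0,0]]]'; python3 -m jog '[[[0,3,0,0,0,0,0],[0,0,0,0,0,0,0]]]';python3 -m jog '[[[0,2,0,0,0,0,0],[0,0,0,0,0,0,0]]]'; python3 go.py .4792 -.1915 .138 -.772
```

```text
clock: 43.4
position: [0.45, -0.2235, 0.1418]
tool_rot: [-3.141, -0.004, -0.768]
force: [-3.3, 1.8, 12.1]
grip_width: 0.013
finger_force: 44.1
clock: 43.6
position: [0.4495, -0.2241, 0.142]
tool_rot: [-3.138, -0.004, -0.766]
force: [6.3, 12.3, 10.1]
grip_width: 0.0128
finger_force: 44.0
clock: 43.8
position: [0.4493, -0.2244, 0.1421]
tool_rot: [-3.136, -0.005, -0.764]
force: [12.3, 21.7, 11.0]
grip_width: 0.0127
finger_force: 43.9
clock 43.8 pos [ 0.4493 -0.2244  0.1421] rot [-3.1363 -0.0048 -0.7643] q [ 0.1652  0.5984  0.244   2.057  -0.2881  0.5114 -1.715 ] F [12.2944 21.693  10.9589] w 0.0127 
d [ -1.2 -44.4   4.3] w [-0.005 -0.005  0.008]
```

The fork hit its stop after 44.4 mm. I release it, back away and verify.

```bash
python3 -m jog '[[[0,0,0,0,0,0,0.5],[0,0,0,0,0,0,0.5],[0,0,-40,0,0,0,0.5],[0,0,-50,0,0,0,0.5]]]';python3 -m jog '[[[-30,-30,-20,0,0,0,0.5],[-30,-35,0,0,0,0,0.5],[-30,-35,0,0,0,0,0.5],[-30,-35,0,0,0,0,0.5],[0,0,0,0,0,0,0.5]]]'
python3 - <<'E'
from look import *
import cv2
f=bot.grab_frame('top');g=bot.grab_frame('side')
a=np.hstack([cv2.resize(g['img'][220:380,230:430],(400,320)),cv2.resize(f['img'][170:370,350:550],(320,320))])
cv2.imwrite('pics/s13.png',a[:,:,::-1])
for h in (f,g):
  for q in ('knob_grip','pointer_tip','mark_tip','lock_grip','cover_grip'): print(q,[(np.round(d['xyz'],4),round(d['conf'],2)) for d in bot.spot_point(q,h)][:2])
print(bot.observe()['position'],bot.observe()['clock'])
E
```

```text
clock: 44.2
position: [0.4451, -0.2268, 0.2307]
tool_rot: [3.14, 0.0, -0.768]
force: [0.7, 0.3, 0.2]
grip_width: 0.0426
finger_force: 0.0
clock: 44.7
position: [0.4538, -0.0409, 0.2505]
tool_rot: [-3.14, -0.002, -0.76]
force: [0.8, -0.9, 0.7]
grip_width: 0.043
finger_force: 0.0
knob_grip [(array([ 0.4019, -0.2677,  0.0809]), 0.57)]
pointer_tip [(array([ 0.3759, -0.2436,  0.056 ]), 0.72)]
mark_tip [(array([ 0.3747, -0.2446,  0.0361]), 0.56)]
lock_grip [(array([ 0.451 , -0.2203,  0.0741]), 0.66)]
cover_grip [(array([ 0.5365, -0.3229,  0.0996]), 0.93)]
knob_grip [(array([ 0.4027, -0.2701,  0.0851]), 0.84)]
pointer_tip [(array([ 0.3737, -0.2426,  0.0569]), 0.67)]
mark_tip [(array([ 0.3744, -0.2442,  0.0342]), 0.6)]
lock_grip [(array([ 0.445 , -0.2259,  0.0797]), 0.84), (array([ 0.3745, -0.247 ,  0.0365]), 0.41)]
cover_grip [(array([ 0.5379, -0.317 ,  0.1044]), 0.98), (array([ 0.374 , -0.2442,  0.0357]), 0.74)]
[ 0.4535 -0.0466  0.2502] 45.3
```

View pics/s13.png

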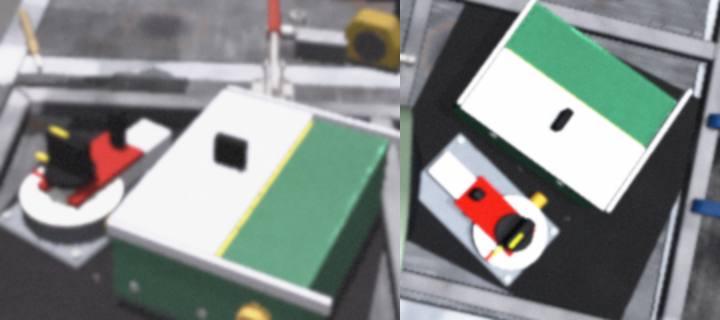

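The picture shows the cover at the front wall, the pointer on the red mark and the fork home. The gripper is clear of everything.

```bash
python3 -c "
from workcell import bot
print(bot.job_done())"
```

```text
the job is handed in; nothing more can be done
None
```

I handed the job in at about 45 s on the robot's clock, but the hand-in gave no verdict. By my last measurements both brackets on the bench lie flat in the box, the cover is shut, the pointer is within about 2 mm of the mark, the fork is at its stop, and the spray tin was not touched.

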